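# Slide the pepper mill home beside the salt

## Robot

A 6-joint arm with a two-finger parallel gripper is mounted at the origin on a cart in front of the work surface, level with it; the furniture and walls round the work are solid. World frame = base frame: x ahead of the robot, y to its left, z up, the work surface at z = 0. Lengths are in m, angles in rad, forces in N, time in s.
With the tool pointing down it reaches from about 0.375 to 0.9 m from the base axis. Payload 3.1 kg.
Tool frame: the origin (TCP) lies between the finger pads; the fingertips stand 19 mm ahead of it and the grasp point (between the pads) is the TCP; z points along the fingers, y is the direction in which the jaws open and shut (so a half turn about z gives the same grasp; the last joint's range is limited). The gripper opens to 87 mm and grips with 3 to 60 N. Pads are 19 mm wide; open, the fingers measure 117 mm over their backs; the gripper's body (75 mm by 190 mm) begins 51 mm behind the grasp point.
Start: joints at [-1.496, 0.527, 1.433, -0, 1.181, -0.178], TCP at [0.156, -0.605, 0.242] pointing down, gripper open.
Joint ranges: [-3.08, 3.08], [-0.75, 2.2], [0.22, 2.44], [-1.43, 4.57], [0, 2.65], [-2.85, 2.85]. Speed limits (rad/s): [2.79, 2.79, 3.14, 3.14, 3.14, 3.14].

## Interface

Orientations are given as a unit quaternion [x, y, z, w].
In Python, from cell import arm, set_gripper, kin, status, eyes, job gives the robot as it stands. Calls block until the motion is done:
- arm.move_pose(position, orientation): joint-space move of the TCP to a pose.
- arm.movel(position, feed=0.15, rot=None): straight line of the TCP; rot=None keeps the orientation; feed is the mean speed in m/s.
- arm.movej(angles): joint-space move.
- set_gripper(opening): finger opening in m; the grip force is fixed at half the most; returns when the fingers have stopped.
- arm.dwell(seconds).
- kin.solve_ik(position, orientation): joint angles nearest the present ones, or None.
- status.sense(): the state.
- eyes.snapshot(name): name is "scene" or "top" or "wrist"; returns (picture, depth): 480x640x3 uint8, blue, green, red; 480x640 float32, m along the optical axis (not along the pixel's ray), 0 where there is no reading.
- eyes.calibration(name): a dict with "fovy" (degrees; the focal length in pixels is half the picture's height over the tangent of half this angle, whatever the lens; pixels are square), "cx", "cy" (the principal point, pixels), "k1" (the pictures are not rectified: a ray, as slopes to the right and down, at radius r is drawn at 1 + k1 r^2 times it, then the intrinsics apply), "pose" (4x4, takes a point from camera to world coordinates); the wrist camera has in their place "hand_eye" (4x4, takes a point from camera to tool coordinates, whose origin is the TCP and whose axes are the flange's). Camera axes: x right, y down, z forward; pixel columns grow to the right and rows downward; lengths in m; the calibration is good to about 2 mm. A picture is of the moment at which its call begins: read the wrist's pose just before it. calibration takes no time and is no camera call.
A pose or a line that the arm cannot do raises arm.IKError and nothing moves.
- job.sign_off(): hands the job in, once; it reports no verdict.
The state is a dict: "t": time; "joint_positions": joint angles; "joint_velocities": joint speeds; "joint_torque": joint torques, N m; "position": TCP position; "tcp_rot": TCP orientation; "contact_force": force on the tool from outside, world axes, zero at the start; "wrist_torque": the same for the moment, N m; "grip_width": finger opening in m.
Only numpy, scipy, OpenCV 4.12 (cv2) and the standard library are available. Lean on these libraries where they do the work, as an engineer would, in place of code of your own. Each camera call takes 0.05 s, during which the arm holds its last target.

## Task

Gently push the tall pepper mill that stands in front of the low wooden condiment stand along the worktop into the empty bay of the stand, the one with the cork disc on its floor, until it stands fully home against the back rail. Push it low on its body with the fingertips so that it slides upright; do not tip it or lift it. Leave the salt shaker in the other bay, the spice jar and the glass where they stand.

Things in the scene. Friction and masses are not known exactly. Their poses are not given: they have to be found in the camera images.
- pepper_mill: dark brown turned-wood pepper mill with a small metal knob, standing loose on the worktop in front of the stand (not its twin far back on the left beside the oil bottle); 160 mm tall, round foot 58 mm in diameter (29 mm radius), narrower waist, head 50 mm in diameter between 116 and 149 mm up; about 0.2 kg; tips if pushed much above 25 mm from the worktop on a grippy surface. Origin: centre of its underside; z up along its axis.
- stand: low wooden condiment stand, fixed to the worktop, E-shaped seen from above, open to the front (its -x side) and with no floor or sill: things slide straight in along its +x. Back rail 196 mm long (y), 14 mm thick, 45 mm high, its front face at x = +29 mm; three prongs 12 mm thick, 28 mm high, at y = -92, 0 and +92 mm, reaching forward to round ends at x = -36 mm. So two bays, each 80 mm wide, centred at y = -46 and y = +46 mm. Origin: on the worktop, midway between the bays.
- mill_place: flat cork disc 54 mm in diameter, 1 mm thin, inlaid in the worktop in the floor of the empty bay, left or right (no obstacle: things slide over it). Origin: its centre, on the worktop, on the bay's centre line, 29 mm in front of the back rail's face, so where the mill's axis stands when the mill touches the rail; axes parallel to the stand's, +x into the bay.
- salt_shaker: clear salt shaker with a grey top (a twin stands far back on the left), 44 mm in diameter, 90 mm tall, loose in the other bay. Origin: centre of its underside.
- spice_jar: spice jar with a red cap, 45 mm in diameter, 106 mm tall, loose, at one end of the stand. Origin: centre of its underside.
- glass: clear glass tumbler, 81 mm in diameter, 92 mm tall, loose, at the other end of the stand. Origin: centre of its underside.
Not all that is in view belongs to the job. Leave any blue look-alike of the pepper_mill alone.

How it is judged:
At the end, for the whole second after the job is handed in: The pepper mill stands upright (within 5 degrees) and at rest on the worktop inside the bay with the cork disc, with at most 10 mm of gap to the back rail; the salt shaker, the spice jar and the glass are upright and within 20 mm of where they stood (x of pepper_mill in the frame of mill_place between -0.01 and 0.008 m and y of pepper_mill in the frame of mill_place between -0.016 and 0.016 m and height (world z) of pepper_mill below 0.006 m and angle between pepper_mill's own z axis and vertical below 0.09 rad and linear speed of pepper_mill below 0.01 m/s and distance of each of salt_shaker, spice_jar, glass from where it was at the start of the episode below 0.02 m and angle between each of salt_shaker, spice_jar, glass's own z axis and vertical below 0.15 rad); the robot touches nothing.
It fails at once if the pepper mill is lifted off the worktop (underside more than 12 mm up) (height (world z) of pepper_mill above 0.012 m).
It fails at once if the pepper mill tips by more than 17 degrees (angle between pepper_mill's own z axis and vertical above 0.3 rad).
It fails at once if the pepper mill is flicked (faster than 0.5 m/s) (linear speed of pepper_mill above 0.5 m/s).
It fails at once if the fingers push the mill on its upper half (grasp point above 90 mm) (height (world z) of the grasp point above 0.09 m and contact force between the fingers and pepper_mill above 0.5 N).
It fails at once if the salt shaker, the spice jar or the glass is shifted by more than 20 mm or tipped (distance of any of salt_shaker, spice_jar, glass from where it was at the start of the episode above 0.02 m or angle between any of salt_shaker, spice_jar, glass's own z axis and vertical above 0.2 rad).
It also fails if it takes over 64 s, if anything falls off the work surface, if the arm or the gripper's body presses on something with over 40 N, if the wrist force passes 120 N, or if a joint passes its speed limit or range.

## Working session

There is one attempt and no reset: what is moved stays moved. The work goes in short steps, each a Python script; the robot and the scene stay as the last script left them, time stands still between calls to the robot, and variables do not carry over. Pictures are saved under pics/ and viewed, and the job is handed in when it is done.

```bash
ls; mkdir -p pics; python3 - <<'E'
from cell import arm,set_gripper,kin,status,eyes,job
import cv2
for n in ("scene","top"):
    p,d=eyes.snapshot(n); cv2.imwrite(f"pics/{n}0.png",p)
    import numpy as np
    np.save(f"{n}0.npy",d); c=eyes.calibration(n)
    print(n,c)
s=status.sense();print(s)
E
```

```text
pics
scene {'fovy': 57.25421929458931, 'cx': 322.7464819317952, 'cy': 232.6092240780171, 'k1': 0.016295069759744974, 'pose': array([[ 0.99933243, -0.03484477,  0.01097893,  0.59177396],
       [-0.03590873, -0.88150247,  0.47081202, -0.34897366],
       [-0.00672739, -0.47089196, -0.88216523,  0.79925957],
       [ 0.        ,  0.        ,  0.        ,  1.        ]])}
top {'fovy': 49.29707319140459, 'cx': 317.07857376660814, 'cy': 237.65341118117468, 'k1': -0.0651969100023049, 'pose': array([[-0.44922429, -0.86838298,  0.21002032,  0.42567618],
       [-0.89341831,  0.43693153, -0.10437705,  0.11290583],
       [-0.00112524, -0.23452471, -0.97210951,  0.86437367],
       [ 0.        ,  0.        ,  0.        ,  1.        ]])}
{'t': 0.1, 'joint_positions': array([-1.49655515e+00,  5.28380923e-01,  1.43377270e+00, -1.04582400e-05,
        1.18137614e+00, -1.78498562e-01]), 'joint_velocities': array([ 0.00029308, -0.00160732, -0.00371801,  0.0012061 , -0.00044391,
       -0.00149743]), 'joint_torque': array([-3.84861851e-04, -4.40986061e+01, -1.77151179e+01,  6.35441369e-02,
        5.33700536e-02, -4.35857635e-05]), 'position': array([ 0.15626623, -0.60451309,  0.24066516]), 'tcp_rot': array([ 9.92025232e-01,  1.26035711e-01,  4.56374505e-05, -9.67489860e-04]), 'contact_force': array([-0.02257245, -0.41476223, -0.43691851]), 'wrist_torque': array([ 0.01510759,  0.01103162, -0.00844115]), 'grip_width': 0.08703461598291276}
```

View pics/scene0.png

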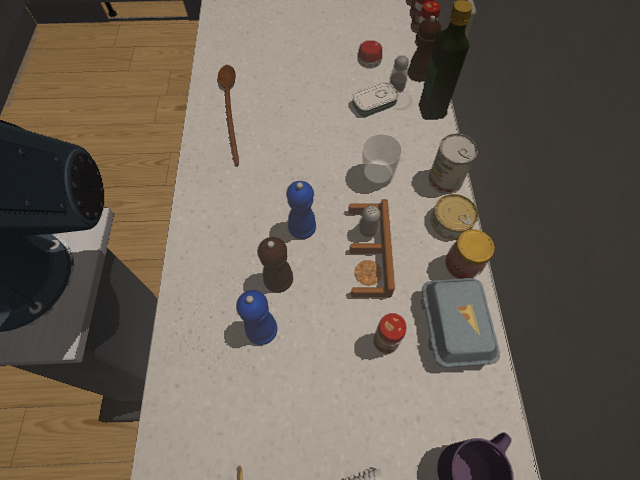

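View pics/top0.png

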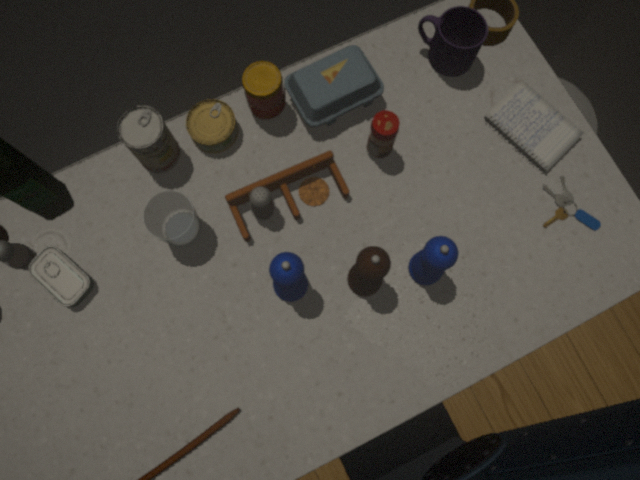

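The target is the dark brown mill at scene (276,265), which is loose in front of the stand. Its twin stands by the oil bottle at (428,45), and the blue look-alikes are at (300,210) and (257,318). The cork bay is the right-hand one, with the cork at scene (367,272). Next I'll measure and check an enlarged crop.

```bash
cat > h.py <<'E'
import numpy as np,cv2
from cell import arm,set_gripper,kin,status,eyes,job
def ray(c,u,v):
    f=240/np.tan(np.radians(c["fovy"])/2)
    d=np.array([(u-c["cx"])/f,(v-c["cy"])/f]); s=d.copy()
    for _ in range(20): s=d/(1+c["k1"]*(s@s))
    return np.array([s[0],s[1],1.])
def onplane(c,u,v,z,T=None):
    T=c["pose"] if T is None else T
    r=T[:3,:3]@ray(c,u,v); o=T[:3,3]
    return o+r*(z-o[2])/r[2]
def proj(c,P,T=None):
    T=c["pose"] if T is None else T
    f=240/np.tan(np.radians(c["fovy"])/2)
    q=T[:3,:3].T@(np.asarray(P)-T[:3,3]); s=q[:2]/q[2]; s=s*(1+c["k1"]*(s@s))
    return s*f+[c["cx"],c["cy"]]
def pts(c,d,mask,T=None):
    T=c["pose"] if T is None else T
    vs,us=np.nonzero(mask&(d>0)); 
    return np.array([T[:3,:3]@(ray(c,u,v)*d[v,u])+T[:3,3] for u,v in zip(us,vs)])
E
python3 - <<'E'
import cv2
a=cv2.imread("pics/scene0.png")[170:360,210:430]
b=cv2.imread("pics/top0.png")[120:320,190:480]
cv2.imwrite("pics/cs.png",cv2.resize(a,None,fx=3.5,fy=3,interpolation=2)[:600,:800]);cv2.imwrite("pics/ct.png",cv2.convertScaleAbs(cv2.resize(b,None,fx=2.7,fy=2.7,interpolation=2),alpha=1.6))
E
```

```text
(no output)
```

View pics/cs.png

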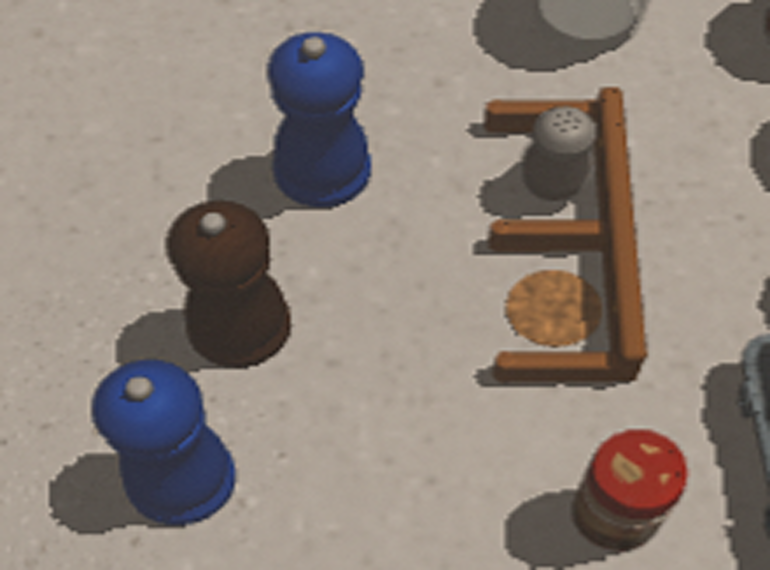

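View pics/ct.png

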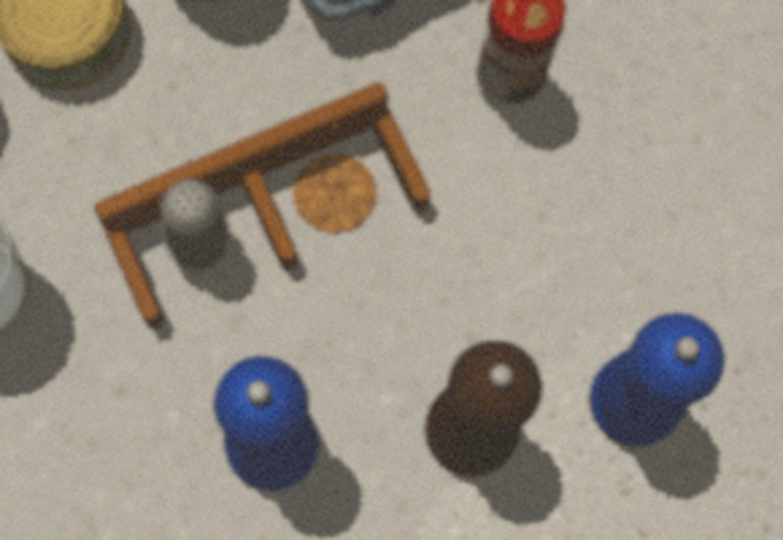

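The crop confirms the brown mill with its metal knob, and that the bay with the cork is free. Now I'll compute the positions.

```bash
python3 - <<'E'
from h import *
S,T=eyes.calibration("scene"),eyes.calibration("top")
ims={"s":cv2.imread("pics/scene0.png"),"t":cv2.imread("pics/top0.png")}
for n,a,b in (("brown",(270.9,244),(375.6,258.5)),("blueL",(299.4,185.7),(285.9,265.2)),("blueR",(249.4,299.3),(444.4,248.9))):
    print(n,onplane(S,*a,.157)[:2].round(4),onplane(T,*b,.157)[:2].round(4))
# cork
for k,c,box in (("s",S,(345,250,390,292)),("t",T,(292,172,335,212))):
    x0,y0,x1,y1=box; im=ims[k][y0:y1,x0:x1].astype(int)
    hsv=cv2.cvtColor(im.astype(np.uint8),cv2.COLOR_BGR2HSV)
    m=((hsv[...,1]>105)&(hsv[...,0]<22)).astype(np.uint8)
    m=cv2.morphologyEx(m,cv2.MORPH_OPEN,np.ones((3,3),np.uint8))
    n,l,st,ce=cv2.connectedComponentsWithStats(m)
    for i in range(1,n):
        if st[i,4]>60: 
            u,v=ce[i]+[x0,y0]; print(k,"cork?",st[i],u.round(1),v.round(1),onplane(c,u,v,0.001)[:2].round(4))
# foot of mills: lowest pixels via masks; depth points near worktop
for k,c in (("s",S),("t",T)):
    d=np.load(("scene0" if k=="s" else "top0")+".npy"); 
    f=240/np.tan(np.radians(c["fovy"])/2)
    hsv=cv2.cvtColor(ims[k],cv2.COLOR_BGR2HSV)
    wood=(hsv[...,0]<14)&(hsv[...,1]>140)&(hsv[...,2]>50)
    P=pts(c,d,wood)
    for zr in ((.035,.055),(.02,.033)):
        Q=P[(P[:,2]>zr[0])&(P[:,2]<zr[1])&(P[:,0]>.4)&(P[:,0]<.85)&(P[:,1]<0.0)&(P[:,1]>-.45)]
        print(k,zr,len(Q)); 
        if len(Q): print(Q.min(0).round(3),Q.max(0).round(3)); 
        if zr[0]>.03 and len(Q):
            r=cv2.fitLine(Q[:,:2].astype(np.float32),cv2.DIST_HUBER,0,.01,.01).ravel(); print("rail",r, np.degrees(np.arctan2(r[1],r[0])))
E
```

```text
brown [ 0.5143 -0.0239] [ 0.5158 -0.0219]
blueL [0.5622 0.0887] [0.563  0.0927]
blueR [ 0.4833 -0.1175] [ 0.4846 -0.1138]
s cork? [ 40   0   5  40 155] 387.5 267.1 [ 0.7265 -0.0049]
s cork? [ 10  10  25  25 484] 366.8 272.3 [ 0.6849 -0.0146]
s cork? [  7  37  35   5 142] 369.2 289.4 [ 0.6864 -0.0502]
t cork? [  7   6  30  28 649] 313.6 191.4 [ 0.6888 -0.0115]
s (0.035, 0.055) 193
[ 0.716 -0.067  0.041] [ 0.836 -0.     0.05 ]
rail [ 0.04473476  0.9989989   0.72314036 -0.02085328] 87.43603
s (0.02, 0.033) 139
[ 0.651 -0.066  0.024] [ 0.838 -0.027  0.031]
t (0.035, 0.055) 103
[ 0.718 -0.061  0.041] [ 0.729 -0.001  0.049]
rail [ 0.05000694  0.9987489   0.72299457 -0.02665557] 87.13361
t (0.02, 0.033) 86
[ 0.654 -0.061  0.023] [ 0.712 -0.052  0.032]
```

```bash
cat > plan.py <<'E'
import numpy as np
BL=np.array([.5627,.0907]);BR=np.array([.4840,-.1157])
TZ=.011
ZS=np.arange(.04,.161,.006)
def body_rect(a,zrel):
    q2=min(.0375,(zrel-.07*np.cos(a))/np.sin(a))
    if q2<=-.0375: return None
    return -zrel*np.tan(a)-.0375/np.cos(a), -zrel*np.tan(a)+q2/np.cos(a)
def rad(z): return .029 if z<.05 else (.025 if z<.151 else .008)
def clear(pt,tip,psi,a):
    d=np.asarray(pt)-tip; e=np.array([np.cos(psi),np.sin(psi)]); n=np.array([-e[1],e[0]])
    p,l=d@e,d@n; best=9
    for z in ZS:
        r=body_rect(a,z-TZ)
        if r is None: continue
        dp=max(r[0]-p,p-r[1]);dl=abs(l)-.095
        dist=np.hypot(max(dp,0),max(dl,0)) if max(dp,dl)>0 else max(dp,dl)
        best=min(best,dist-rad(z))
    return best
def tip_for(m,psi,a,w,l=0.):   # mill at lateral l in hand frame
    e=np.array([np.cos(psi),np.sin(psi)]); n=np.array([-e[1],e[0]])
    if l==0: p=.0095*np.cos(a)+np.sqrt(.029**2-(w/2)**2)
    else: p=.0095*np.cos(a)+.029
    return np.asarray(m)-p*e-l*n
E
python3 - <<'E'
from plan import *
P0=np.array([.515,-.023]);P1=np.array([.687,-.013])
for f in np.linspace(0,1,9):
    m=P0+f*(P1-P0); res=[]
    for w in (.024,.036,.046):
      for ad in (20,25,30,35,40,45,50):
        for pd in range(-70,71,5):
            a,ps=np.radians(ad),np.radians(pd); t=tip_for(m,ps,a,w)
            c=[clear(x,t,ps,a)*1e3 for x in (BL,BR,m)]
            res.append((min(c),'str',w,0,ad,pd,np.round(c)))
    for l in np.arange(-.05,.051,.01):
      if abs(l)<.008: continue
      for ad in (20,25,30,35,40,45):
        for pd in range(-30,31,10):
            a,ps=np.radians(ad),np.radians(pd); t=tip_for(m,ps,a,0,l)
            c=[clear(x,t,ps,a)*1e3 for x in (BL,BR,m)]
            res.append((min(c),'one',0,round(l,3),ad,pd,np.round(c)))
    for k in('str','one'):
        r=sorted([x for x in res if x[1]==k],key=lambda x:-x[0])[:3]
        print(round(f,2),m.round(3)); [print('   ',x) for x in r]
E
```

```text
0.0 [ 0.515 -0.023]
    (np.float64(39.30967629658295), 'str', 0.024, 0, 50, -25, array([41., 50., 39.]))
    (np.float64(39.30967629658295), 'str', 0.024, 0, 50, -20, array([51., 42., 39.]))
    (np.float64(35.64655273349891), 'str', 0.036, 0, 50, -25, array([38., 47., 36.]))
0.0 [ 0.515 -0.023]
    (np.float64(34.68450583228118), 'one', 0, np.float64(-0.04), 45, -10, array([62., 37., 35.]))
    (np.float64(34.68450583228118), 'one', 0, np.float64(-0.01), 45, -20, array([43., 39., 35.]))
    (np.float64(34.684505832281175), 'one', 0, np.float64(-0.03), 45, -20, array([41., 45., 35.]))
0.12 [ 0.536 -0.022]
    (np.float64(23.431006647261437), 'str', 0.024, 0, 50, -20, array([29., 23., 39.]))
    (np.float64(19.87595780068793), 'str', 0.036, 0, 50, -20, array([26., 20., 36.]))
    (np.float64(19.34335070960474), 'str', 0.024, 0, 50, -25, array([19., 33., 39.]))
0.12 [ 0.536 -0.022]
    (np.float64(34.68450583228118), 'one', 0, np.float64(-0.05), 45, -10, array([41., 37., 35.]))
    (np.float64(34.684505832281125), 'one', 0, np.float64(0.05), 45, -30, array([46., 36., 35.]))
    (np.fl
[... 3522 characters left out ...]
 17.]))
    (np.float64(16.84604348946915), 'one', 0, np.float64(0.04), 30, 20, array([54., 21., 17.]))
1.0 [ 0.687 -0.013]
    (np.float64(35.632133299993285), 'str', 0.036, 0, 50, 70, array([104.,  36.,  36.]))
    (np.float64(35.63213329999326), 'str', 0.024, 0, 50, 70, array([107.,  36.,  39.]))
    (np.float64(32.085263397169285), 'str', 0.024, 0, 45, 70, array([101.,  36.,  32.]))
1.0 [ 0.687 -0.013]
    (np.float64(23.663732734210928), 'one', 0, np.float64(0.02), 35, 30, array([52., 24., 24.]))
    (np.float64(23.663732734210928), 'one', 0, np.float64(0.03), 35, 30, array([62., 24., 24.]))
    (np.float64(23.663732734210928), 'one', 0, np.float64(0.05), 35, 30, array([82., 24., 24.]))
```

```bash
cat >> h.py <<'E'
from scipy.spatial.transform import Rotation as R
def quat(psi,a,flip=False):
    e=np.array([np.cos(psi),np.sin(psi),0]); z=np.array([0,0,-1])*np.cos(a)+e*np.sin(a)
    y=np.array([-np.sin(psi),np.cos(psi),0]); 
    if flip: y=-y
    x=np.cross(y,z); return R.from_matrix(np.c_[x,y,z]).as_quat()
def tcp(tip,psi,a,tz=.011):   # tip xy on tool axis -> TCP position (19 mm back)
    e=np.array([np.cos(psi),np.sin(psi)])
    return np.array([*(np.asarray(tip)-.019*np.sin(a)*e), tz+.019*np.cos(a)])
E
python3 - <<'E'
from plan import *
from h import *
np.set_printoptions(precision=2,suppress=True)
for x in (.60,.62,.64):
    res=[]
    for y in np.arange(-.05,.031,.01):
      m=np.array([x,y])
      for w in (.024,.036):
       for ad in (20,25,30,35,40):
        for pd in range(-20,61,5):
            a,ps=np.radians(ad),np.radians(pd); t=tip_for(m,ps,a,w)
            c=[clear(b,t,ps,a)*1e3 for b in (BL,BR,m)]
            res.append((min(c),round(y,2),w,ad,pd,np.round(c)))
    print(x); [print('   ',r) for r in sorted(res,key=lambda r:-r[0])[:4]]
for (x,y,pd,ad) in ((.48,.02,0,40),(.57,-.02,30,25),(.6,-.05,30,25),(.65,-.02,0,35),(.65,-.03,20,30)):
  for fl in (False,True):
    q=kin.solve_ik(tcp((x,y),np.radians(pd),np.radians(ad)),quat(np.radians(pd),np.radians(ad),fl)); print(x,y,pd,ad,fl,q)
E
```

```text
0.6
    (np.float64(7.812905680116771), np.float64(0.03), 0.036, 30, 50, array([33.,  8., 11.]))
    (np.float64(7.52218706367052), np.float64(0.03), 0.036, 30, 55, array([39.,  8., 11.]))
    (np.float64(7.337545207507818), np.float64(0.02), 0.024, 25, 50, array([38., 13.,  7.]))
    (np.float64(7.337545207507818), np.float64(0.03), 0.024, 25, 50, array([30., 21.,  7.]))
0.62
    (np.float64(14.246801054357356), np.float64(0.03), 0.024, 30, 45, array([17., 17., 14.]))
    (np.float64(14.246801054357334), np.float64(0.03), 0.024, 30, 55, array([31., 15., 14.]))
    (np.float64(14.24680105435732), np.float64(0.03), 0.024, 30, 50, array([24., 17., 14.]))
    (np.float64(12.153645362351744), np.float64(0.03), 0.024, 30, 60, array([38., 12., 14.]))
0.64
    (np.float64(14.537231964132904), np.float64(0.03), 0.036, 35, 50, array([15., 15., 18.]))
    (np.float64(14.24680105435737), np.float64(0.03), 0.024, 30, 60, array([28., 22., 14.]))
    (np.float64(14.246801054357356), np.float64(0.01), 0.024, 30, 45, array([20., 17., 14.]))
    (np.float64(14.246801054357334), np.float64(0.02), 0.024, 30, 55, array([29., 19., 14.]))
0.48 0.02 0 40 False None
0.48 0.02 0 40 True None
0.57 -0.02 30 25 False [-0.42  0.78  1.98  1.26  0.37  2.57]
0.57 -0.02 30 25 True [-0.42  0.78  1.98  1.26  0.37 -0.57]
0.6 -0.05 30 25 False [-0.45  0.79  1.89  1.07  0.41  2.75]
0.6 -0.05 30 25 True [-0.45  0.79  1.89  1.07  0.41 -0.39]
0.65 -0.02 0 35 False [-0.28  0.84  1.96  2.56  0.29  1.9 ]
0.65 -0.02 0 35 True [-0.28  0.84  1.96  2.56  0.29 -1.24]
0.65 -0.03 20 30 False [-0.38  0.82  1.86  1.41  0.34  2.65]
0.65 -0.03 20 30 True [-0.38  0.82  1.86  1.41  0.34 -0.49]
```

```bash
python3 - <<'E'
from h import *
for pd in (-60,-30,0,30,60,90):
  print("yaw",pd)
  for x in (.44,.47,.5,.53,.56,.6,.65):
    s=""
    for y in (-.06,-.02,.03):
      ok=[ad for ad in range(-10,61,5) if any(kin.solve_ik(tcp((x,y),np.radians(pd),np.radians(ad)),quat(np.radians(pd),np.radians(ad),fl)) is not None for fl in (0,1))]
      s+=f" {y}:{(min(ok),max(ok)) if ok else None}"
    print(x,s)
E
```

```text
yaw -60
0.44  -0.06:(-10, 60) -0.02:(-10, 60) 0.03:(-10, 55)
0.47  -0.06:(-10, 60) -0.02:(-10, 60) 0.03:(-10, 25)
0.5  -0.06:(-10, 60) -0.02:(-10, 60) 0.03:(-10, 30)
0.53  -0.06:(-10, 60) -0.02:(-10, 60) 0.03:(-10, 35)
0.56  -0.06:(-10, 60) -0.02:(-10, 60) 0.03:(-10, 40)
0.6  -0.06:(-10, 60) -0.02:(-10, 60) 0.03:(-10, 40)
0.65  -0.06:(-10, 60) -0.02:(-10, 40) 0.03:(-10, 50)
yaw -30
0.44  -0.06:(-10, 30) -0.02:(-10, 35) 0.03:(-10, 40)
0.47  -0.06:(-10, 40) -0.02:(-10, 45) 0.03:(-10, 60)
0.5  -0.06:(-10, 60) -0.02:(-10, 60) 0.03:(-10, 60)
0.53  -0.06:(-10, 60) -0.02:(-10, 60) 0.03:(-10, 60)
0.56  -0.06:(-10, 60) -0.02:(-10, 60) 0.03:(-10, 60)
0.6  -0.06:(-10, 60) -0.02:(-10, 60) 0.03:(-10, 60)
0.65  -0.06:(-10, 60) -0.02:(-10, 60) 0.03:(-10, 60)
yaw 0
0.44  -0.06:(-10, 30) -0.02:(-10, 25) 0.03:(-10, 25)
0.47  -0.06:(-10, 35) -0.02:(-10, 35) 0.03:(-10, 35)
0.5  -0.06:(-10, 45) -0.02:(-10, 40) 0.03:(-10, 40)
0.53  -0.06:(-10, 60) -0.02:(-10, 55) 0.03:(-10, 55)
0.56  -0.06:(-10, 60) -0.02:(-10, 60) 0.03:(-10, 60)
0.6  -0.06:(-10, 60) -0.02:(-10, 60) 0.03:(-10, 60)
0.65  -0.06:(-10, 60) -0
[... 456 characters left out ...]
-10, 60)
0.47  -0.06:(-10, 60) -0.02:(-10, 60) 0.03:(-10, 60)
0.5  -0.06:(-10, 60) -0.02:(-10, 60) 0.03:(-10, 60)
0.53  -0.06:(-10, 60) -0.02:(-10, 60) 0.03:(-10, 60)
0.56  -0.06:(-10, 60) -0.02:(-10, 60) 0.03:(-10, 60)
0.6  -0.06:(-10, 60) -0.02:(-10, 60) 0.03:(-10, 60)
0.65  -0.06:(-10, 60) -0.02:(-10, 60) 0.03:(-10, 60)
yaw 90
0.44  -0.06:(-10, 60) -0.02:(-10, 60) 0.03:(-10, 60)
0.47  -0.06:(-10, 60) -0.02:(-10, 60) 0.03:(-10, 60)
0.5  -0.06:(-10, 60) -0.02:(-10, 60) 0.03:(-10, 60)
0.53  -0.06:(-10, 60) -0.02:(-10, 60) 0.03:(-10, 60)
0.56  -0.06:(-10, 60) -0.02:(-10, 60) 0.03:(-10, 60)
0.6  -0.06:(-10, 60) -0.02:(-10, 60) 0.03:(-10, 60)
0.65  -0.06:(-10, 60) -0.02:(-10, 60) 0.03:(-10, 60)
```

```bash
python3 - <<'E'
from h import *
np.set_printoptions(precision=3,suppress=True)
a=np.radians(30)
for fl in (0,1):
  for z in (.2,.25,.3): print(fl,z,kin.solve_ik(tcp((.47,.02),0,a,z),quat(0,a,fl)))
q=quat(0,a,1)
t0=status.sense()["t"]
arm.move_pose(tcp((.47,.02),0,a,.25),q)
s=status.sense(); print(s["t"]-t0,s["joint_positions"],s["position"],s["contact_force"])
for n in ("scene","top"):
    p,d=eyes.snapshot(n); cv2.imwrite(f"pics/{n}1.png",p); np.save(f"{n}1.npy",d)
E
```

```text
0 0.2 [-0.294  0.253  2.227  0.75   0.214 -2.566]
0 0.25 [-0.294  0.13   2.154  0.401  0.38  -2.202]
0 0.3 [-0.294  0.032  2.072  0.28   0.55  -2.068]
1 0.2 [-0.294  0.253  2.227  0.75   0.214  0.576]
1 0.25 [-0.294  0.13   2.154  0.401  0.38   0.939]
1 0.3 [-0.294  0.032  2.072  0.28   0.55   1.074]
2.4667 [-0.295  0.131  2.153  0.401  0.38   0.939] [0.461 0.019 0.267] [ 0.036 -0.168 -1.043]
```

View pics/scene1.png

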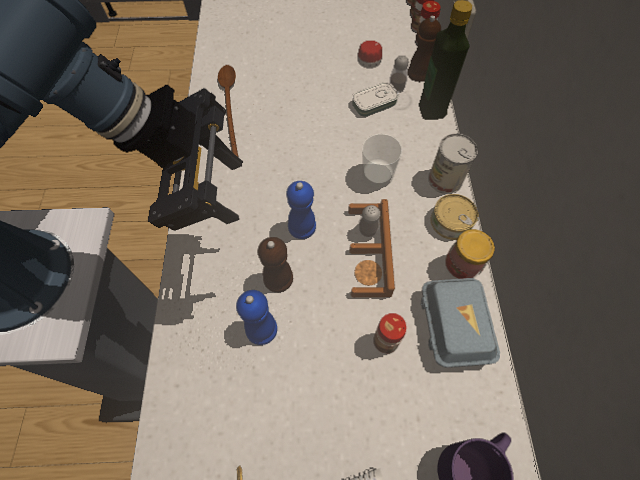

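View pics/top1.png

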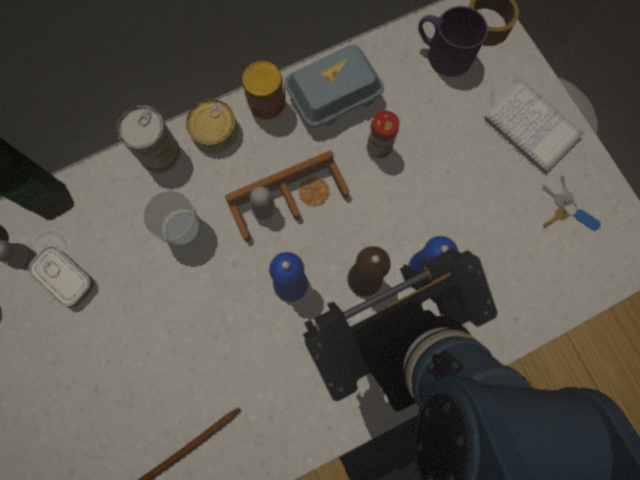

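```bash
python3 - <<'E'
from h import *
np.set_printoptions(precision=0,suppress=True,linewidth=160)
s=status.sense(); Rm=R.from_quat(s["tcp_rot"]).as_matrix(); o=np.array(s["position"])
A=[]
for n in ("scene","top"):
    c=eyes.calibration(n); d=np.load(n+"1.npy"); P=pts(c,d,(d>0)&(d<.85)); 
    Q=(P-o)@Rm; k=(abs(Q[:,0])<.12)&(abs(Q[:,1])<.15)&(Q[:,2]<.03)&(Q[:,2]>-.3)&(P[:,2]>.2); A.append(Q[k]); print(n,k.sum())
Q=np.vstack(A)*1e3
for z in range(20,-260,-10):
    q=Q[(Q[:,2]<z)&(Q[:,2]>=z-10)]
    if len(q)>5:
        # x extents by |y| band
        out=[]
        for lo,hi in ((-110,-60),(-60,-30),(-30,30),(30,60),(60,110)):
            b=q[(q[:,1]>lo)&(q[:,1]<hi)]
            out.append((b[:,0].min().round(),b[:,0].max().round()) if len(b) else None)
        print(z,len(q),"y",np.percentile(q[:,1],[1,99]),"x",[tuple(map(int,v)) if v else None for v in out])
E
```

```text
scene 22173
top 26199
20 209 y [-53.  54.] x [None, (-9, 13), None, (-12, 14), None]
10 227 y [-52.  54.] x [None, (-10, 13), None, (-12, 14), None]
0 216 y [-52.  55.] x [None, (-10, 13), None, (-11, 14), None]
-10 183 y [-54.  57.] x [None, (-9, 12), None, (-9, 14), None]
-20 161 y [-55.  58.] x [None, (-9, 12), None, (-1, 12), None]
-30 106 y [-57.  58.] x [(10, 10), (-12, 12), None, (2, 13), None]
-40 75 y [-58.  48.] x [(10, 10), (-13, 12), None, (-9, 17), None]
-50 631 y [-87.  88.] x [(34, 40), (-10, 40), None, (-26, 40), (-36, 40)]
-60 2203 y [-84.  88.] x [(31, 40), (1, 40), (-32, 36), (-31, 40), (-36, 40)]
-70 2341 y [-88.  94.] x [(15, 40), (13, 40), (-8, 26), (-23, 40), (-38, 41)]
-80 1803 y [-92.  96.] x [(-19, 40), (24, 28), (-20, 28), (-21, 28), (-37, 40)]
-90 7724 y [-95.  95.] x [(-36, 40), (-23, 28), (-25, 29), (-25, 28), (-37, 40)]
-100 970 y [-52.  19.] x [None, (-22, 27), (-24, 29), None, None]
-110 881 y [-52.  18.] x [None, (-19, 25), (-22, 29), None, None]
-120 533 y [-52.  18.] x [None, (-19, 25), (-22, 25), None, None]
-130 315 y [-52.  19.] x [None, (-20, 3
[... 171 characters left out ...]
44 y [-35.  36.] x [None, (-11, 25), (-34, 39), (-22, 22), None]
-170 743 y [-36.  36.] x [None, (-2, 23), (-24, 37), (-19, 20), None]
-180 1306 y [-37.  37.] x [None, (-5, 23), (-25, 38), (-19, 23), None]
-190 1469 y [-37.  37.] x [None, (-2, 23), (-28, 39), (-20, 22), None]
-200 1121 y [-34.  35.] x [None, (2, 21), (-23, 40), (-16, 18), None]
-210 1198 y [-29.  34.] x [None, (16, 19), (-19, 48), (-15, 19), None]
-220 1366 y [-20.  34.] x [None, None, (-21, 48), (-15, 19), None]
-230 1002 y [-16.  35.] x [None, None, (-21, 41), (-15, 19), None]
-240 1781 y [-43.  38.] x [None, (22, 48), (-22, 44), (-28, 23), None]
-250 1678 y [-59.  60.] x [(9, 21), (21, 56), (-8, 58), (-35, 24), (-16, -5)]
```

```bash
cat > plan.py <<'E'
import numpy as np
BL=np.array([.5627,.0907]);BR=np.array([.4840,-.1157])
TZ=.011
def box(t0,t1,l,q,st=.006):
    T,L,Q=np.meshgrid(np.linspace(t0,t1,int((t1-t0)/st)+2),np.linspace(-l,l,int(2*l/st)+2),np.linspace(-q,q,int(2*q/st)+2),indexing='ij')
    v=np.c_[T.ravel(),L.ravel(),Q.ravel()]
    k=(v[:,0]==t0)|(v[:,0]==t1)|(abs(v[:,1])>l-1e-9)|(abs(v[:,2])>q-1e-9); return v[k]
B=np.vstack([box(.069,.122,.096,.040),box(.122,.182,.054,.040),box(.182,.30,.05,.045,.01)])
def body(tip,psi,a):
    e=np.array([np.cos(psi),np.sin(psi)]); n=np.array([-e[1],e[0]])
    p=-B[:,0]*np.sin(a)+B[:,2]*np.cos(a); z=TZ+B[:,0]*np.cos(a)+B[:,2]*np.sin(a)
    return np.asarray(tip)+np.outer(p,e)+np.outer(B[:,1],n), z
def clear(pt,xy,z):
    k=z<.166; 
    if not k.any(): return .1
    z=z[k]; rr=np.where(z<.05,.029,np.where(z<.152,.0255,.010))
    return (np.hypot(*(xy[k]-pt).T)-rr).min()
def tip_for(m,psi,a,w,l=0.):
    e=np.array([np.cos(psi),np.sin(psi)]); n=np.array([-e[1],e[0]])
    p=.011*np.cos(a)+(np.sqrt(.029**2-(w/2)**2) if l==0 else .029)
    return np.asarray(m)-p*e-l*n
E
python3 - <<'E'
from plan import *
P0=np.array([.515,-.023]);P1=np.array([.687,-.013])
for f in np.linspace(0,1,9):
    m=P0+f*(P1-P0); res=[]
    for w in (.024,.036,):
      for ad in (20,25,30,35,40,45):
        for pd in range(-40,61,5):
            a,ps=np.radians(ad),np.radians(pd); t=tip_for(m,ps,a,w); xy,z=body(t,ps,a)
            c=[clear(x,xy,z)*1e3 for x in (BL,BR,m)]
            res.append((round(min(c),1),'str',w,0,ad,pd,np.round(c)))
    for l in np.arange(-.05,.051,.01):
      if abs(l)<.008: continue
      for ad in (20,25,30,35,40,45):
        for pd in range(-20,41,10):
            a,ps=np.radians(ad),np.radians(pd); t=tip_for(m,ps,a,0,l); xy,z=body(t,ps,a)
            c=[clear(x,xy,z)*1e3 for x in (BL,BR,m)]
            res.append((round(min(c),1),'one',0,round(l,3),ad,pd,np.round(c)))
    for k in('str','one'):
        r=sorted([x for x in res if x[1]==k],key=lambda x:-x[0])
        sel={}
        for x in r: sel.setdefault((x[5],x[3]),x)
        print(round(f,2),m.round(3)); [print('   ',*x) for x in list(sel.values())[:5]]
E
```

```text
0.0 [ 0.515 -0.023]
    29.3 str 0.024 0 45 -25 [31. 40. 29.]
    29.3 str 0.024 0 45 -20 [41. 32. 29.]
    23.3 str 0.024 0 45 -15 [50. 23. 29.]
    21.7 str 0.024 0 45 -30 [22. 49. 29.]
    14.8 str 0.024 0 45 -10 [60. 15. 29.]
0.0 [ 0.515 -0.023]
    31.8 one 0 -0.05 45 -20 [38. 54. 32.]
    31.8 one 0 -0.05 45 -10 [59. 41. 32.]
    31.8 one 0 -0.04 45 -20 [38. 47. 32.]
    31.8 one 0 -0.04 45 -10 [59. 34. 32.]
    31.8 one 0 -0.03 45 -20 [38. 42. 32.]
0.12 [ 0.536 -0.022]
    13.4 str 0.024 0 45 -20 [19. 13. 29.]
    9.8 str 0.024 0 45 -25 [10. 23. 29.]
    4.0 str 0.024 0 45 -15 [29.  4. 29.]
    0.1 str 0.024 0 45 -30 [ 0. 32. 29.]
    -5.4 str 0.024 0 45 -10 [38. -5. 29.]
0.12 [ 0.536 -0.022]
    31.8 one 0 -0.05 45 -10 [38. 34. 32.]
    25.1 one 0 -0.04 45 -10 [38. 25. 32.]
    22.7 one 0 -0.05 45 0 [58. 23. 32.]
    18.8 one 0 -0.01 45 -20 [19. 19. 32.]
    18.0 one 0 -0.05 45 -20 [18. 47. 32.]
0.25 [ 0.558 -0.02 ]
    -2.1 str 0.024 0 45 -20 [-2.  0. 29.]
    -8.5 str 0.024 0 45 -15 [ 7. -8. 29.]
    -11.8 str 0.024 0 45 -25 [-12.  10.  29.]
    -14.8 str 0.024 0 45 -10 [ 1
[... 2278 characters left out ...]
4 str 0.024 0 30 30 [21. 17. 10.]
0.88 [ 0.666 -0.014]
    15.8 one 0 0.05 35 40 [80. 16. 19.]
    12.9 one 0 0.01 30 30 [31. 14. 13.]
    12.9 one 0 0.02 30 30 [41. 14. 13.]
    12.9 one 0 0.03 30 30 [51. 14. 13.]
    12.9 one 0 0.03 30 40 [59. 15. 13.]
1.0 [ 0.687 -0.013]
    27.6 str 0.024 0 45 55 [69. 28. 29.]
    25.6 str 0.036 0 45 60 [76. 28. 26.]
    16.8 str 0.024 0 35 50 [52. 19. 17.]
    14.0 str 0.024 0 35 25 [25. 14. 17.]
    13.7 str 0.024 0 35 30 [30. 14. 17.]
1.0 [ 0.687 -0.013]
    26.4 one 0 0.05 45 40 [91. 26. 32.]
    19.4 one 0 0.04 35 40 [79. 27. 19.]
    18.9 one 0 0.03 35 40 [69. 19. 19.]
    13.2 one 0 0.05 35 30 [80. 13. 19.]
    12.9 one 0 -0.02 30 40 [19. 28. 13.]
```

```bash
sed -i 's/^B=.*/B=np.vstack([box(.069,.08,.088,.040),box(.08,.121,.095,.0385),box(.121,.18,.053,.039),box(.18,.25,.037,.035,.009),box(.25,.33,.055,.055,.01)])/' plan.py
cat > srch.py <<'E'
from plan import *
import itertools,pickle
tab={}
for mx in (.515,.535,.555,.575,.595,.61,.625,.64,.655,.67,.687):
    for my in (np.arange(-.09,.041,.01) if mx<.66 else (-.013,)):
        m=np.array([mx,my]); res=[]
        for l in (0,-.05,-.04,-.03,-.02,.02,.03,.04,.05):
            for ad in (20,25,30,35,40,45):
                for pd in range(-50,61,10):
                    a,ps=np.radians(ad),np.radians(pd); t=tip_for(m,ps,a,.03,l); xy,z=body(t,ps,a)
                    c=[clear(x,xy,z)*1e3 for x in (BL,BR,m)]
                    res.append((round(min(c),1),l,ad,pd,tuple(np.round(c))))
        res.sort(key=lambda r:-r[0]); tab[(mx,round(my,3))]=res
pickle.dump(tab,open("tab.pkl","wb"))
for k,r in tab.items():
    if k[0]>=.575: print(k,*[x[:4] for x in r[:3]])
E
time python3 srch.py
```

```text
(0.575, np.float64(-0.09)) (np.float64(-4.3), -0.03, 20, -50) (np.float64(-4.3), -0.03, 25, -50) (np.float64(-4.5), 0.05, 20, 60)
(0.575, np.float64(-0.08)) (np.float64(0.7), 0.03, 45, -50) (np.float64(0.7), 0.05, 45, -50) (np.float64(0.6), 0.04, 45, -50)
(0.575, np.float64(-0.07)) (np.float64(8.4), 0.05, 45, -50) (np.float64(8.3), 0.04, 45, -50) (np.float64(2.2), 0.03, 40, -50)
(0.575, np.float64(-0.06)) (np.float64(13.5), 0.05, 45, -50) (np.float64(9.9), 0.05, 40, -50) (np.float64(3.8), 0.04, 40, -50)
(0.575, np.float64(-0.05)) (np.float64(10.5), 0.05, 35, -50) (np.float64(7.1), 0.05, 40, -50) (np.float64(7.0), 0.05, 45, -50)
(0.575, np.float64(-0.04)) (np.float64(10.8), 0.05, 45, -40) (np.float64(10.7), 0.04, 45, -40) (np.float64(5.2), -0.05, 35, 0)
(0.575, np.float64(-0.03)) (np.float64(15.2), -0.05, 45, 0) (np.float64(14.1), 0.05, 45, -40) (np.float64(13.3), -0.05, 40, 0)
(0.575, np.float64(-0.02)) (np.float64(19.5), -0.05, 45, 0) (np.float64(15.2), -0.04, 45, 0) (np.float64(13.4), -0.05, 40, 0)
(0.575, np.float64(-0.01)) (np.float64(19.5), -0.05, 45, 0) (np.float64(19.5), -0.04
[... 9023 characters left out ...]
28.5), 0.04, 45, 60) (np.float64(25.7), 0.05, 40, 50)
(0.655, np.float64(0.02)) (np.float64(31.9), 0.05, 45, 60) (np.float64(31.8), 0.04, 45, 60) (np.float64(30.1), 0.03, 45, 60)
(0.655, np.float64(0.03)) (np.float64(31.9), 0.05, 45, 60) (np.float64(31.8), 0.04, 45, 60) (np.float64(30.5), 0.03, 45, 60)
(0.655, np.float64(0.04)) (np.float64(31.9), 0.05, 45, 60) (np.float64(31.8), 0.04, 45, 60) (np.float64(29.8), 0.03, 45, 60)
(0.67, -0.013) (np.float64(31.9), 0.05, 45, 50) (np.float64(31.9), 0.05, 45, 60) (np.float64(31.8), 0.04, 45, 60)
(0.687, -0.013) (np.float64(31.9), 0.05, 45, 50) (np.float64(31.9), 0.05, 45, 60) (np.float64(31.8), 0.02, 45, 50)
real	1m43.115s
user	1m42.754s
sys	0m0.588s
```

```bash
cat > srch2.py <<'E'
from plan import *
from multiprocessing import Pool
def one(k):
    mx,my=k; m=np.array([mx,my]); res=[]
    for ad in (20,25,30,35,40,45):
        for pd in range(-60,81,10):
            a,ps=np.radians(ad),np.radians(pd); e=np.array([np.cos(ps),np.sin(ps)]);n=np.array([-e[1],e[0]])
            for l in np.arange(-.05,.0501,.01):
                t=m-(.011*np.cos(a)+.029*np.cos(ps))*e-l*n; xy,z=body(t,ps,a)
                c=[clear(x,xy,z)*1e3 for x in (BL,BR,m)]
                res.append((round(min(c),1),ad,pd,round(l,3),tuple(int(v) for v in np.round(c))))
    res.sort(key=lambda r:-r[0]); return k,res
if __name__=="__main__":
    ks=[(x,y) for x in (.58,.595,.61,.625,.64,.66,.687) for y in (-.02,-.01,0,.01)]
    for k,r in Pool().map(one,ks): 
        sel={}
        for x in r: sel.setdefault(x[2],x)
        print(k,*[x[:4] for x in list(sel.values())[:4]])
E
python3 srch2.py | sed 's/np.float64//g'
```

```text
(0.58, -0.02) ((14.5), 45, 0, (-0.05)) ((7.1), 30, 10, (-0.05)) ((4.5), 45, 80, (0.05)) ((3.2), 40, -40, (0.05))
(0.58, -0.01) ((16.9), 35, 10, (-0.05)) ((14.5), 45, 0, (-0.05)) ((5.7), 45, 80, (0.05)) ((-1.7), 20, 20, (-0.05))
(0.58, 0) ((23.4), 40, 10, (-0.05)) ((14.5), 45, 0, (-0.05)) ((5.4), 30, 20, (-0.05)) ((4.4), 45, 80, (0.05))
(0.58, 0.01) ((28.4), 45, 10, (-0.05)) ((14.8), 35, 20, (-0.05)) ((14.5), 45, 0, (-0.05)) ((5.9), 45, 80, (0.05))
(0.595, -0.02) ((7.9), 45, 80, (0.05)) ((4.5), 35, 10, (-0.05)) ((1.2), 40, 70, (0.05)) ((-0.4), 45, 0, (-0.05))
(0.595, -0.01) ((10.9), 40, 10, (-0.05)) ((7.9), 45, 80, (0.05)) ((2.5), 25, 30, (-0.05)) ((0.4), 35, 70, (0.05))
(0.595, 0) ((15.3), 45, 10, (-0.05)) ((7.9), 45, 80, (0.05)) ((5.0), 35, 60, (0.05)) ((4.8), 25, 20, (-0.05))
(0.595, 0.01) ((13.6), 45, 10, (-0.04)) ((11.1), 35, 20, (-0.05)) ((7.9), 45, 80, (0.05)) ((6.7), 40, 70, (0.05))
(0.61, -0.02) ((12.8), 45, 70, (0.05)) ((7.9), 45, 80, (0.05)) ((2.7), 30, 50, (0.05)) ((1.4), 35, 60, (0.05))
(0.61, -0.01) ((12.8), 45, 70, (0.05)) ((7.9), 45, 80, (0.05)) ((5.0), 35, 60, (0.05))
[... 1347 characters left out ...]
(12.8), 45, 70, (0.02))
(0.66, 0) ((21.5), 45, 50, (0.05)) ((17.4), 45, 60, (0.02)) ((13.9), 35, 30, (0.02)) ((13.9), 40, 40, (0.05))
(0.66, 0.01) ((21.5), 45, 50, (0.05)) ((17.4), 45, 60, (0.02)) ((15.5), 35, 30, (0.02)) ((13.8), 40, 40, (0.05))
(0.687, -0.02) ((25.1), 45, 40, (0.05)) ((21.5), 45, 50, (0.01)) ((18.6), 40, 30, (0.05)) ((18.2), 35, 10, (0.01))
(0.687, -0.01) ((24.2), 45, 40, (0.05)) ((21.5), 45, 50, (0.01)) ((18.9), 35, 10, (0.02)) ((17.7), 35, 20, (0.05))
(0.687, 0) ((21.5), 45, 50, (0.02)) ((19.0), 35, 10, (0.05)) ((18.9), 40, 40, (0.02)) ((17.7), 35, 20, (0.05))
(0.687, 0.01) ((21.5), 45, 50, (0.05)) ((20.6), 40, 30, (0.05)) ((19.0), 35, 10, (0.05)) ((18.9), 40, 40, (0.0))
```

```bash
cat > srch3.py <<'E'
from plan import *
from multiprocessing import Pool
def ls(ps):
    s=.029*np.sin(abs(ps)); sg=1 if ps>=0 else -1
    if abs(ps)<.01: return [-.05,-.04,-.03,-.02,-.01,0,.01,.02,.03,.04,.05]
    A=list(np.arange(0,.0435-s+1e-6,.005))+list(np.arange(-.055-s,-.015-s+1e-6,.01))
    return [sg*v for v in A]
def one(k):
    mx,my=k; m=np.array([mx,my]); res=[]
    for ad in (20,25,30,35,40,45,50):
        for pd in range(-70,91,10):
            a,ps=np.radians(ad),np.radians(pd); e=np.array([np.cos(ps),np.sin(ps)]);n=np.array([-e[1],e[0]])
            for l in ls(ps):
                t=m-(.011*np.cos(a)+.029*np.cos(ps))*e-l*n; xy,z=body(t,ps,a)
                c=[clear(x,xy,z)*1e3 for x in (BL,BR,m)]
                res.append((float(round(min(c),1)),ad,pd,float(round(l,3)),tuple(int(v) for v in np.round(c))))
    res.sort(key=lambda r:-r[0]); return k,res
if __name__=="__main__":
    ks=[(x,y) for x in (.515,.54,.56,.58,.595,.61,.625,.64,.66,.687) for y in (-.03,-.02,-.01,0,.01,.02)]
    for k,r in Pool().map(one,ks): 
        sel={}
        for x in r: sel.setdefault((x[2],x[3]>=0),x)
        print(k,*[x[:4] for x in list(sel.values())[:5]])
E
python3 srch3.py
```

```text
(0.515, -0.03) (36.0, 50, -20, -0.0) (36.0, 50, -20, -0.005) (34.3, 50, -10, -0.035) (33.9, 50, -30, 0.05) (32.1, 50, 0, -0.05)
(0.515, -0.02) (37.8, 50, 0, -0.05) (37.3, 50, -10, -0.03) (36.0, 50, -20, -0.0) (36.0, 50, -20, -0.005) (33.9, 50, -30, 0.05)
(0.515, -0.01) (37.8, 50, 0, -0.05) (37.3, 50, -10, -0.02) (37.3, 50, 10, -0.06) (36.0, 50, -20, -0.0) (36.0, 50, -20, -0.005)
(0.515, 0) (37.8, 50, 0, -0.05) (37.3, 50, -10, -0.005) (37.3, 50, 10, -0.06) (36.0, 50, -20, -0.0) (36.0, 50, -20, -0.005)
(0.515, 0.01) (37.8, 50, 0, -0.05) (37.3, 50, -10, -0.0) (37.3, 50, -10, -0.005) (37.3, 50, 10, -0.06) (36.0, 50, -20, -0.0)
(0.515, 0.02) (37.8, 50, 0, -0.05) (37.3, 50, -10, -0.0) (37.3, 50, -10, -0.005) (37.3, 50, 10, -0.06) (36.0, 50, -20, -0.0)
(0.54, -0.03) (31.0, 50, -40, 0.074) (28.2, 50, -30, 0.07) (27.4, 50, -50, 0.077) (23.3, 50, -60, 0.08) (21.2, 50, -10, -0.035)
(0.54, -0.02) (33.2, 50, -30, 0.07) (31.0, 50, -40, 0.074) (29.9, 50, -10, -0.035) (27.9, 50, 0, -0.05) (27.4, 50, -50, 0.077)
(0.54, -0.01) (37.4, 50, 0, -0.05) (37.3, 50, -10, -0.035) (33.9, 50, -30, 0.05) (33.9, 5
[... 5514 characters left out ...]
0, 0.005) (23.3, 50, 60, 0.015) (18.9, 40, 40, 0.02) (18.7, 50, 70, 0.01) (17.7, 35, 20, 0.015)
(0.687, -0.02) (27.4, 50, 50, 0.01) (23.3, 50, 60, 0.015) (18.9, 40, 40, 0.02) (18.7, 50, 70, 0.01) (18.2, 35, 10, 0.01)
(0.687, -0.01) (27.4, 50, 50, 0.015) (23.3, 50, 60, 0.015) (18.9, 35, 10, 0.02) (18.9, 40, 40, 0.02) (18.7, 50, 70, 0.01)
(0.687, 0) (23.3, 50, 50, 0.02) (23.3, 50, 60, 0.015) (18.9, 35, 10, 0.03) (18.9, 40, 40, 0.015) (18.7, 50, 70, 0.01)
(0.687, 0.01) (23.3, 50, 60, 0.015) (20.4, 40, 30, 0.015) (18.9, 40, 40, 0.0) (18.7, 50, 70, 0.01) (18.7, 50, 70, -0.042)
(0.687, 0.02) (23.3, 50, 60, 0.015) (21.8, 40, 30, 0.02) (18.9, 40, 40, 0.01) (18.7, 50, 70, 0.01) (18.7, 50, 70, -0.042)
```

```bash
cat >> plan.py <<'E'
def body_tz(tip,psi,a,tz):
    xy,z=body(tip,psi,a); return xy,z+(tz-TZ)
def clear_obj(pt,r,h,xy,z):
    k=z<h+.005
    return .2 if not k.any() else (np.hypot(*(xy[k]-pt).T)-r).min()
def tipcfg(m,psi,a,l,pn):   # pn: mill centre ahead of finger front along e
    e=np.array([np.cos(psi),np.sin(psi)]); n=np.array([-e[1],e[0]])
    return np.asarray(m)-(.011*np.cos(a)+pn)*e-l*n
E
python3 - <<'E'
from h import *
from plan import *
S,T=eyes.calibration("scene"),eyes.calibration("top")
print("jar",onplane(S,392,324,.106)[:2],onplane(T,385,123,.106)[:2])
print("glass",onplane(S,381,147,.092)[:2],"salt",onplane(S,371,213,.09)[:2],onplane(T,261,195,.09)[:2])
J=np.array([.71,-.11]); 
J=(onplane(S,392,324,.106)[:2]+onplane(T,385,123,.106)[:2])/2
def rep(name,ms,pd,ad,l,pn):
    ps,a=np.radians(pd),np.radians(ad)
    for m in ms:
        t=tipcfg(m,ps,a,l,pn)
        e=np.array([np.cos(ps),np.sin(ps)])
        row=[]
        for back in (0,.012):
            cs=[9]*4
            for tz in ((.011,) if back==0 else np.arange(.011,.19,.02)):
                xy,z=body_tz(t-back*e,ps,a,tz)
                c=[clear(x,xy,z) for x in (BL,BR,m)]+[clear_obj(J,.0225,.106,xy,z)]
                cs=np.minimum(cs,c)
            row.append((np.array(cs)*1e3).round().astype(int))
        ik=kin.solve_ik(tcp(t,ps,a),quat(ps,a,1))
        print(name,m,"L R own jar",*row,"ik",None if ik is None else ik.round(2))
Ls=.0485
rep("A",[(.515,-.023),(.545,-.015),(.575,-.008)],0,36,-Ls,.029)
g=np.radians(10);rep("B",[(.575,-.008),(.59,-.006),(.605,-.005)],10,42,-(.0535+.029*np.sin(g)),.029*np.cos(g))
for ad in(30,34):
  g=np.radians(30);rep("C%d"%ad,[(.60,-.005),(.61,-.005),(.625,-.005),(.64,-.005)],30,ad,-(.0535+.029*np.sin(g)),.029*np.cos(g))
for pd in (10,20,30):
  for ad in (28,32):
    rep(f"D{pd},{ad}",[(.635,-.005),(.645,-.01),(.66,-.012),(.687,-.013)],pd,ad,0,.0245)
E
```

```text
jar [ 0.70552944 -0.14958382] [ 0.70790123 -0.1482945 ]
glass [0.72584832 0.22073857] salt [0.69231292 0.0675559 ] [0.69317073 0.07702751]
A (0.515, -0.023) L R own jar [ 68  26  21 231] [ 80  32  33 200] ik [-0.3   0.96  2.42  2.91  0.86 -1.66]
A (0.545, -0.015) L R own jar [ 38  29  21 206] [ 50  29  33 200] ik [-0.24  0.91  2.34  2.93  0.73 -1.61]
A (0.575, -0.008) L R own jar [  8  36  21 182] [ 20  36  33 193] ik [-0.2   0.87  2.25  2.94  0.62 -1.57]
B (0.575, -0.008) L R own jar [ 33  25  28 184] [ 45  28  40 193] ik [-0.32  0.97  2.34  2.72  0.88 -1.67]
B (0.59, -0.006) L R own jar [ 18  24  28 172] [ 30  24  40 181] ik [-0.3   0.95  2.3   2.71  0.83 -1.64]
B (0.605, -0.005) L R own jar [  3  25  28 160] [ 15  23  40 169] ik [-0.29  0.93  2.26  2.7   0.78 -1.6 ]
C30 (0.6, -0.005) L R own jar [ 25   4   9 141] [ 37  -7  21 146] ik [-0.38  0.8   2.14  1.89  0.43 -1.18]
C30 (0.61, -0.005) L R own jar [ 16  11   9 133] [ 28  -1  21 137] ik [-0.37  0.8   2.11  1.85  0.42 -1.12]
C30 (0.625, -0.005) L R own jar [  3  19   9 122] [ 15  12  21 125] ik [-0.35  0.8   2.07  1.77  0.4  -1.
[... 2359 characters left out ...]
wn jar [12 14  6 38] [19  2 18 43] ik [-0.42  0.8   1.89  1.23  0.42 -0.52]
D30,28 (0.66, -0.012) L R own jar [17 26  6 25] [20 14 18 29] ik [-0.41  0.81  1.86  1.17  0.42 -0.44]
D30,28 (0.687, -0.013) L R own jar [31 49  6 10] [31 37 18 10] ik [-0.39  0.82  1.79  1.07  0.44 -0.31]
D30,32 (0.635, -0.005) L R own jar [12 -2 11 51] [ 20 -13  23  57] ik [-0.45  0.82  1.96  1.51  0.46 -0.82]
D30,32 (0.645, -0.01) L R own jar [15  5 11 40] [23 -7 23 46] ik [-0.45  0.82  1.93  1.45  0.46 -0.77]
D30,32 (0.66, -0.012) L R own jar [18 17 11 27] [23  5 23 32] ik [-0.44  0.82  1.89  1.39  0.46 -0.69]
D30,32 (0.687, -0.013) L R own jar [31 39 11 10] [31 27 23 10] ik [-0.42  0.83  1.82  1.29  0.46 -0.56]
```

```bash
cat > srch4.py <<'E'
from plan import *
from multiprocessing import Pool
J=np.array([.7067,-.149])
def ev(m,ps,a,l,pn,back=0):
    e=np.array([np.cos(ps),np.sin(ps)])
    t=tipcfg(m,ps,a,l,pn)-back*e; xy,z=body(t,ps,a)
    return [clear(x,xy,z)*1e3 for x in (BL,BR,m)]+[clear_obj(J,.0225,.106,xy,z)*1e3]
def one(k):
    kind,mx,my=k; m=np.array([mx,my]); res=[]
    for ad in range(24,47,2):
        for pd in range(0,66,5):
            a,ps=np.radians(ad),np.radians(pd)
            if kind=="C": c=ev(m,ps,a,-(.0535+.029*np.sin(ps)),.029*np.cos(ps))
            elif kind=="Cs": c=ev(m,ps,a,-.0485,.029)   # flat face push along psi
            else:
                c=ev(m,ps,a,0,.0245); b=ev(m,ps,a,0,.0245,.006); c[1]=min(c[1],b[1])
            res.append((float(round(min(c),1)),ad,pd,tuple(int(v) for v in np.round(c))))
    res.sort(key=lambda r:-r[0]); return k,res
if __name__=="__main__":
    ks=[("C",x,y) for x in (.595,.605,.615,.625,.635,.645) for y in (-.01,-.003,.004)]+[("D",x,y) for x in (.625,.635,.645,.655) for y in (-.015,-.01,-.003)]
    for k,r in Pool().map(one,ks): 
        sel={}
        for x in r: sel.setdefault(x[2],x)
        print(k,*list(sel.values())[:4])
E
python3 srch4.py
```

```text
('C', 0.595, -0.01) (18.2, 46, 10, (18, 19, 33, 169)) (13.9, 36, 15, (15, 14, 20, 157)) (9.5, 46, 5, (9, 28, 33, 173)) (6.9, 28, 20, (13, 7, 9, 146))
('C', 0.595, -0.003) (19.3, 42, 15, (20, 19, 27, 166)) (17.0, 46, 10, (17, 26, 33, 173)) (12.1, 32, 20, (15, 12, 14, 153)) (8.9, 46, 5, (9, 35, 33, 177))
('C', 0.595, 0.004) (23.3, 46, 15, (23, 25, 32, 173)) (18.0, 36, 20, (18, 18, 19, 161)) (15.9, 46, 10, (16, 33, 33, 177)) (11.9, 32, 25, (20, 12, 13, 154))
('C', 0.605, -0.01) (11.3, 42, 15, (12, 11, 27, 154)) (8.4, 46, 10, (8, 18, 33, 161)) (7.2, 30, 35, (31, 7, 8, 131)) (6.5, 28, 30, (20, 7, 6, 133))
('C', 0.605, -0.003) (15.4, 46, 15, (15, 18, 32, 161)) (10.2, 36, 20, (11, 10, 19, 149)) (9.7, 30, 25, (11, 10, 10, 141)) (8.7, 30, 30, (19, 9, 9, 138))
('C', 0.605, 0.004) (15.2, 42, 20, (16, 15, 26, 157)) (13.6, 46, 15, (14, 25, 32, 165)) (12.3, 34, 25, (14, 12, 15, 148)) (11.6, 32, 30, (18, 12, 12, 143))
('C', 0.615, -0.01) (9.6, 32, 30, (17, 10, 12, 127)) (7.7, 46, 15, (8, 9, 32, 149)) (7.5, 32, 25, (8, 7, 13, 130)) (5.1, 30, 35, (23, 5, 8, 123))
('C', 0.615, -0.003) (11.7, 32, 30, (
[... 2581 characters left out ...]
5, -0.01) (5.8, 28, 25, (6, 6, 6, 44)) (5.8, 28, 30, (12, 8, 6, 38)) (5.8, 28, 35, (19, 8, 6, 32)) (5.8, 28, 40, (27, 7, 6, 29))
('D', 0.645, -0.003) (7.8, 30, 60, (54, 8, 8, 9)) (7.2, 30, 35, (14, 7, 8, 38)) (6.5, 30, 40, (23, 6, 8, 34)) (6.3, 30, 30, (6, 6, 8, 43))
('D', 0.655, -0.015) (8.4, 30, 30, (19, 9, 8, 28)) (8.4, 30, 35, (26, 9, 8, 22)) (8.3, 30, 25, (14, 8, 8, 35)) (6.5, 30, 40, (34, 7, 8, 18))
('D', 0.655, -0.01) (8.4, 30, 25, (10, 10, 8, 38)) (8.4, 30, 30, (14, 12, 8, 31)) (8.4, 30, 35, (21, 11, 8, 26)) (8.4, 30, 40, (29, 10, 8, 22))
('D', 0.655, -0.003) (10.9, 32, 35, (15, 11, 11, 32)) (9.6, 32, 40, (23, 10, 11, 28)) (8.5, 32, 30, (8, 11, 11, 37)) (8.4, 30, 45, (30, 11, 8, 22))
```

```bash
cat > drv.py <<'E'
from h import *
from plan import tipcfg,clear,clear_obj,body_tz,BL,BR
np.set_printoptions(precision=4,suppress=True)
TZc=.012; J=np.array([.7067,-.149])
def hand(m,pd,ad,gd,mode,back=0.,extra=0.):
    """TCP pose for contact with mill centre m, hand yaw pd, tilt ad, contact normal gd (world); back = distance off along the normal"""
    ps,a,g=np.radians([pd,ad,gd]); d=g-ps
    if mode=="corner": l,pn=-.0535+.029*np.sin(d),.029*np.cos(d)     # right finger's outer front corner
    elif mode=="flat": l,pn=-.0485,.029
    else: l,pn=0.,np.sqrt(.029**2-(mode/2)**2)                       # straddle, mode = opening
    m=np.asarray(m)-back*np.array([np.cos(g),np.sin(g)])
    t=tipcfg(m,ps,a,l,pn); return t,ps,a
def pose(m,pd,ad,gd,mode,back=0.,tz=TZc):
    t,ps,a=hand(m,pd,ad,gd,mode,back); return tcp(t,ps,a,tz),quat(ps,a,True)
def chk(m,pd,ad,gd,mode,back=0.,tz=TZc):
    t,ps,a=hand(m,pd,ad,gd,mode,back); xy,z=body_tz(t,ps,a,tz)
    return (np.array([clear(x,xy,z) for x in (BL,BR,np.asarray(m))]+[clear_obj(J,.0225,.106,xy,z)])*1e3).round().astype(int)
def knob(pred,save=None,r=26):
    out=[]
    for n in ("scene","top"):
        c=eyes.calibration(n); im,_=eyes.snapshot(n); u,v=proj(c,[*pred,.157])
        if save: cv2.imwrite(f"pics/{save}_{n}.png",im)
        hsv=cv2.cvtColor(im,cv2.COLOR_BGR2HSV); x0,y0=int(u)-r,int(v)-r
        roi=hsv[y0:y0+2*r,x0:x0+2*r]
        # brown head (dark), knob = bright hole in it
        head=((roi[...,2]<95)).astype(np.uint8)
        br=((roi[...,2]>(85 if n=="scene" else 60))&(roi[...,1]<90)).astype(np.uint8)
        N,l,st,ce=cv2.connectedComponentsWithStats(br,connectivity=4)
        best=None
        for i in range(1,N):
            if 8<st[i,4]<90 and st[i,2]<13 and st[i,3]<13:
                dd=np.hypot(*(ce[i]-[u-x0,v-y0]))
                if best is None or dd<best[0]: best=(dd,ce[i]+[x0,y0],st[i,4])
        if best: out.append((n,best[1].round(1),int(best[2]),onplane(c,*best[1],.157)[:2]))
    for o in out: print("  ",*o)
    return np.mean([o[3] for o in out],axis=0) if out else None
def go(p,q,feed=.08): arm.movel(p,feed=feed,rot=q)
def st():
    s=status.sense(); print("  t",round(s["t"],2),"tcp",np.array(s["position"]),"F",np.array(s["contact_force"]).round(1))
E
python3 - <<'E'
from drv import *
m=knob((.515,-.023)); print(m)
P=[((.515,-.023),15,40,15,"flat",.02,.2),((.515,-.023),15,40,15,"flat",.02,TZc),((.515,-.023),15,40,15,"flat",0,TZc),((.55,-.013),15,40,15,"flat",0,TZc),((.58,-.005),15,40,15,"flat",0,TZc),
((.58,-.005),15,42,0,"corner",.01,TZc),((.595,-.005),15,44,0,"corner",0,TZc),((.605,-.005),15,45,0,"corner",0,TZc),((.61,-.005),20,41,0,"corner",0,TZc),((.615,-.005),27,36,0,"corner",0,TZc),((.625,-.005),30,38,0,"corner",0,TZc),((.635,-.005),30,44,0,"corner",0,TZc),((.642,-.005),31,44,0,"corner",0,TZc),
((.642,-.005),33,29,0,.03,.006,TZc),((.642,-.005),33,29,0,.03,0,TZc),((.66,-.011),28,31,-4,.03,0,TZc),((.687,-.013),20,33,-3,.03,0,TZc)]
for a in P:
    p,q=pose(*a); print(a,chk(*a),kin.solve_ik(p,q))
E
```

```text
scene [270.7 243.9] 46 [ 0.5139 -0.0237]
   top [374.8 258.3] 76 [ 0.5165 -0.0209]
[ 0.5152 -0.0223]
((0.515, -0.023), 15, 40, 15, 'flat', 0.02, 0.2) [100 100 100 200] [-0.601   0.2951  2.4033  1.6711  0.513  -0.845 ]
((0.515, -0.023), 15, 40, 15, 'flat', 0.02, 0.012) [121  18  46 237] None
((0.515, -0.023), 15, 40, 15, 'flat', 0, 0.012) [101  10  26 220] None
((0.55, -0.013), 15, 40, 15, 'flat', 0, 0.012) [ 65  10  26 191] [-0.4481  0.9731  2.3796  2.56    0.8673 -1.7509]
((0.58, -0.005), 15, 40, 15, 'flat', 0, 0.012) [ 34   7  26 167] [-0.385   0.9283  2.2987  2.55    0.7677 -1.6449]
((0.58, -0.005), 15, 42, 0, 'corner', 0.01, 0.012) [ 45  22  37 186] [-0.3779  0.979   2.352   2.6021  0.8908 -1.7159]
((0.595, -0.005), 15, 44, 0, 'corner', 0, 0.012) [ 23  17  30 166] [-0.3632  0.9738  2.3013  2.5856  0.879  -1.6721]
((0.605, -0.005), 15, 45, 0, 'corner', 0, 0.012) [ 15  16  31 159] [-0.3589  0.976   2.2828  2.5802  0.8828 -1.6589]
((0.61, -0.005), 20, 41, 0, 'corner', 0, 0.012) [ 13   6  25 147] [-0.3779  0.9122  2.2309  2.4157  0.7167 -1.5722]
((0.615, -0.005), 27, 36, 0, 'corner',
[... 170 characters left out ...]
  2.0351  0.5919 -1.3713]
((0.635, -0.005), 30, 44, 0, 'corner', 0, 0.012) [ 12  10  27 120] [-0.4601  0.9214  2.1581  2.1016  0.735  -1.4937]
((0.642, -0.005), 31, 44, 0, 'corner', 0, 0.012) [  8   4  26 114] [-0.4595  0.9166  2.136   2.0576  0.723  -1.4574]
((0.642, -0.005), 33, 29, 0, 0.03, 0.006, 0.012) [14  6 13 45] [-0.4395  0.8023  1.9115  1.2644  0.4468 -0.6164]
((0.642, -0.005), 33, 29, 0, 0.03, 0, 0.012) [12 11  7 40] [-0.4343  0.8042  1.8966  1.242   0.4488 -0.5863]
((0.66, -0.011), 28, 31, -4, 0.03, 0, 0.012) [15 19 10 30] [-0.4262  0.8155  1.8936  1.3913  0.4277 -0.6423]
((0.687, -0.013), 20, 33, -3, 0.03, 0, 0.012) [19 34 13 21] [-0.3836  0.8283  1.8829  1.6203  0.3733 -0.6996]
```

```bash
python3 - <<'E'
from drv import *
for pd,ad in ((8,34),(10,34),(10,36),(12,36),(8,37)):
  for a in (((.515,-.0225),pd,ad,pd,"flat",.018,.19),((.515,-.0225),pd,ad,pd,"flat",.018,TZc),((.515,-.0225),pd,ad,pd,"flat",0,TZc),((.548,-.0165),pd,ad,pd,"flat",0,TZc),((.578,-.0115),pd,ad,pd,"flat",0,TZc)):
    p,q=pose(*a); s=kin.solve_ik(p,q); print(a,chk(*a),s)
E
```

```text
((0.515, -0.0225), 8, 34, 8, 'flat', 0.018, 0.19) [100 100 100 200] [-0.4235  0.2805  2.3346  1.5446  0.3033 -0.4547]
((0.515, -0.0225), 8, 34, 8, 'flat', 0.018, 0.012) [ 99  23  36 237] None
((0.515, -0.0225), 8, 34, 8, 'flat', 0, 0.012) [ 81  17  18 221] [-0.389   0.9302  2.4158  2.7272  0.776  -1.7175]
((0.548, -0.0165), 8, 34, 8, 'flat', 0, 0.012) [ 48  17  18 192] [-0.3311  0.8787  2.3227  2.7075  0.6473 -1.6158]
((0.578, -0.0115), 8, 34, 8, 'flat', 0, 0.012) [ 17  18  18 168] [-0.2891  0.8505  2.2422  2.6802  0.5493 -1.5319]
((0.515, -0.0225), 10, 34, 10, 'flat', 0.018, 0.19) [100 100 100 200] [-0.4523  0.2803  2.3349  1.4951  0.3352 -0.4606]
((0.515, -0.0225), 10, 34, 10, 'flat', 0.018, 0.012) [103  20  36 235] None
((0.515, -0.0225), 10, 34, 10, 'flat', 0, 0.012) [ 85  15  18 219] [-0.4143  0.9309  2.4168  2.6804  0.7723 -1.7345]
((0.548, -0.0165), 10, 34, 10, 'flat', 0, 0.012) [ 51  15  18 190] [-0.354   0.8793  2.3241  2.6552  0.6475 -1.6225]
((0.578, -0.0115), 10, 34, 10, 'flat', 0, 0.012) [ 21  14  18 166] [-0.3101  0.851   2.2438  2.622   0.5524 -1.5292]
((0.515, -0.0225
[... 869 characters left out ...]
, 12, 'flat', 0, 0.012) [ 57  12  21 190] [-0.3918  0.9097  2.3464  2.6165  0.7252 -1.6683]
((0.578, -0.0115), 12, 36, 12, 'flat', 0, 0.012) [ 27  10  21 166] [-0.3438  0.8755  2.2657  2.5881  0.628  -1.5705]
((0.515, -0.0225), 8, 37, 8, 'flat', 0.018, 0.19) [100 100 100 200] [-0.4507  0.3025  2.3779  1.8396  0.3549 -0.7771]
((0.515, -0.0225), 8, 37, 8, 'flat', 0.018, 0.012) [103  25  40 240] None
((0.515, -0.0225), 8, 37, 8, 'flat', 0, 0.012) [ 85  18  22 224] None
((0.548, -0.0165), 8, 37, 8, 'flat', 0, 0.012) [ 51  17  22 196] [-0.3501  0.9254  2.3563  2.7237  0.7719 -1.6651]
((0.578, -0.0115), 8, 37, 8, 'flat', 0, 0.012) [ 21  18  22 171] [-0.3048  0.8881  2.2746  2.7088  0.6649 -1.5855]
```

```bash
python3 - <<'E'
from drv import *
m0=knob((.515,-.0225)); print(m0)
a=(m0,8,30,8,"flat")
ok=all(kin.solve_ik(*pose(*a,.014,z)) is not None for z in (.2,.1,.05,TZc)); print(ok,chk(*a,.014),chk(*a,.014,.06))
if ok:
    arm.move_pose(*pose(*a,.014,.2)); st()
    p,q=pose(*a,.014); go(p,q,.08); st()
    p,q=pose(*a,.004); go(p,q,.03); st()
    print(knob(m0,"a0"))
E
```

```text
scene [270.7 244. ] 45 [ 0.514  -0.0238]
   top [374.7 258.6] 75 [ 0.5162 -0.0207]
[ 0.5151 -0.0223]
True [ 90  19  27 229] [ 90  19  27 278]
  t 3.62 tcp [0.4472 0.0169 0.2166] F [ 1.   0.6 -0.1]
  t 6.36 tcp [0.447  0.0171 0.0287] F [ 0.5 -0.3 -1.3]
  t 6.84 tcp [0.4572 0.0186 0.0286] F [-0.2 -0.1 -0.4]
   scene [270.7 244. ] 43 [ 0.514  -0.0238]
[ 0.514  -0.0238]
```

```bash
python3 -c "
import cv2
a=cv2.imread('pics/a0_scene.png')[150:370,180:420];b=cv2.convertScaleAbs(cv2.imread('pics/a0_top.png')[150:400,250:520],alpha=1.5)
a=cv2.resize(a,None,fx=1.65,fy=1.65,interpolation=2);b=cv2.resize(b,None,fx=1.45,fy=1.45,interpolation=2)
import numpy as np
h=min(a.shape[0],b.shape[0]);cv2.imwrite('pics/a0c.png',np.hstack([a[:h],b[:h]]))"
```

```text
(no output)
```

View pics/a0c.png

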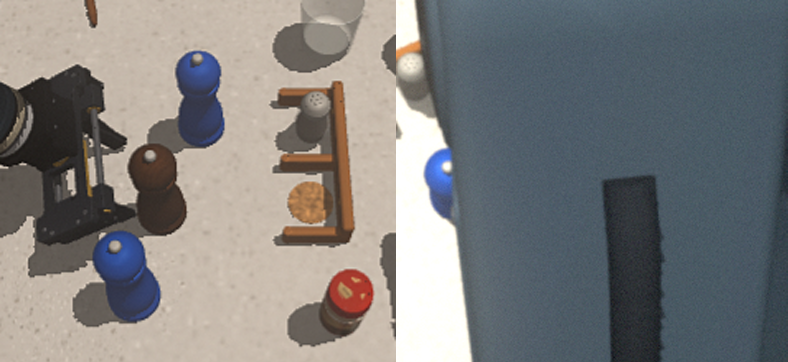

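```bash
cat >> drv.py <<'E'
def kn(pred,save=None):
    c=eyes.calibration("scene"); 
    o=knob(pred,save); 
    import builtins
    return None if o is None else o
OFF=np.array([.0013,.0015])
def knobS(pred,save=None,r=26):
    n="scene"; c=eyes.calibration(n); im,_=eyes.snapshot(n); u,v=proj(c,[*(np.asarray(pred)-OFF),.157])
    if save: cv2.imwrite(f"pics/{save}.png",im)
    hsv=cv2.cvtColor(im,cv2.COLOR_BGR2HSV); x0,y0=int(u)-r,int(v)-r; roi=hsv[y0:y0+2*r,x0:x0+2*r]
    br=((roi[...,2]>85)&(roi[...,1]<90)).astype(np.uint8)
    N,l,s,ce=cv2.connectedComponentsWithStats(br,connectivity=4); best=None
    for i in range(1,N):
        if 15<s[i,4]<90 and s[i,2]<13 and s[i,3]<13:
            dd=np.hypot(*(ce[i]-[u-x0,v-y0]))
            if best is None or dd<best[0]: best=(dd,ce[i]+[x0,y0],int(s[i,4]))
    if best is None: print("no knob"); return None
    m=onplane(c,*best[1],.157)[:2]+OFF; print("  knob px",best[1].round(1),best[2],"mill",m); return m
E
python3 - <<'E'
from drv import *
m=np.array([.5151,-.0223]); 
for x,ad in ((.527,30),(.54,32),(.553,34)):
    mm=m+(x-m[0])*np.array([1,np.tan(np.radians(10))])
    go(*pose(mm,8,ad,8,"flat"),.03); st(); knobS(mm)
print(mm)
knobS(mm,"a1")
E
python3 -c "
import cv2
a=cv2.imread('pics/a1.png')[150:370,180:420];cv2.imwrite('pics/a1c.png',cv2.resize(a,None,fx=2.5,fy=2.5,interpolation=2))"
```

```text
t 7.62 tcp [0.473  0.0212 0.0286] F [-0.1 -0.4  0.2]
  knob px [279.  242.2] 43 mill [ 0.5289 -0.0196]
  t 8.25 tcp [0.4855 0.0234 0.0281] F [-0.5  0.5 -0. ]
  knob px [286.7 240.7] 43 mill [ 0.5415 -0.0173]
  t 8.88 tcp [0.4982 0.0257 0.0277] F [-0.8  0.3 -0. ]
  knob px [294.7 239. ] 44 mill [ 0.5545 -0.0148]
[ 0.553  -0.0156]
  knob px [294.7 239. ] 44 mill [ 0.5545 -0.0148]
```

View pics/a1c.png

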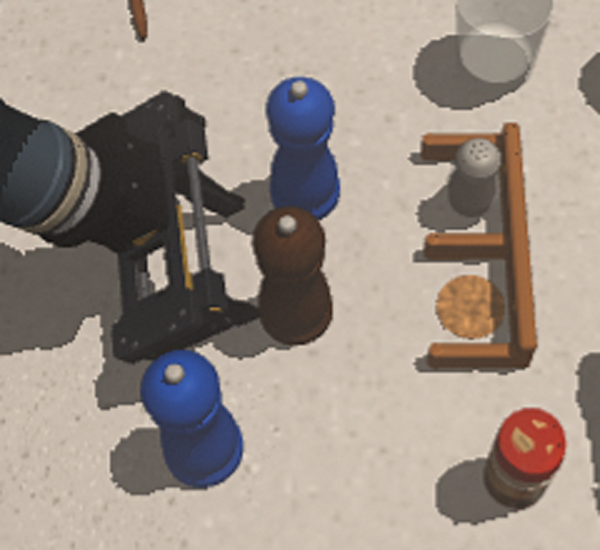

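```bash
python3 - <<'E'
from drv import *
mm=np.array([.553,-.0156])
for x,ad in ((.565,36),(.575,38)):
    t=mm+(x-mm[0])*np.array([1,np.tan(np.radians(10))])
    print(chk(t,8,ad,8,"flat")); go(*pose(t,8,ad,8,"flat"),.03); st(); m=knobS(t)
# back off, shift to corner contact
B=(m,12,40,4,"corner")
print(chk(*B,.010),chk(*B,.003))
go(*pose(t,8,38,8,"flat",.010),.04)
go(*pose(*B,.010),.05); st(); go(*pose(*B,.003),.03); m=knobS(m,"b0"); st()
E
python3 -c "
import cv2
a=cv2.imread('pics/b0.png')[150:370,180:420];cv2.imwrite('pics/b0c.png',cv2.resize(a,None,fx=2.5,fy=2.5,interpolation=2))"
```

```text
[ 33  18  21 180]
  t 9.52 tcp [0.5099 0.0278 0.0273] F [ 0.6 -0.1 -0.7]
  knob px [302.  237.7] 40 mill [ 0.5666 -0.0128]
[ 25  18  23 174]
  t 10.04 tcp [0.5195 0.0294 0.0269] F [ 0.1  0.4 -0.5]
  knob px [307.9 236.6] 41 mill [ 0.5764 -0.0112]
[ 43  21  35 185] [ 36  18  28 179]
  t 10.78 tcp [0.506  0.0336 0.0261] F [-0.6  0.1  0.4]
  knob px [307.9 236.4] 42 mill [ 0.5764 -0.0107]
  t 11.22 tcp [0.5134 0.0348 0.0268] F [-0.3  0.6 -0.3]
```

View pics/b0c.png

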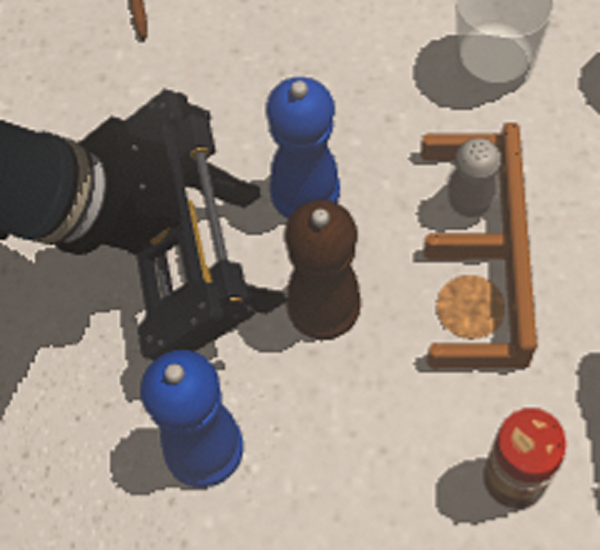

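```bash
cat > full.py <<'E'
import numpy as np
from plan import box,B,BL,BR
J=np.array([.7067,-.149]); SY=np.radians(-2.7); PL=np.array([.6868,-.0130])
TZ=.012
def fbox():
    # finger points for side +1, lateral measured from inner face
    T,L,Q=np.meshgrid(np.linspace(0,.07,8),[0,.005,.010],[-.011,-.0055,0,.0055,.011],indexing='ij')
    v=np.c_[T.ravel(),L.ravel(),Q.ravel()]; v[:,1]=np.where(v[:,0]>.035,v[:,1]*1.5,v[:,1]); return v
F=fbox()
sx=np.array([np.cos(SY),np.sin(SY)]); sn=np.array([-sx[1],sx[0]])
def circ_clear(pt,xy,z,own=False):
    k=z<.166; z=z[k]; rr=np.where(z<.05,.029,np.where(z<.152,.0255,.010)); return (np.hypot(*(xy[k]-pt).T)-rr).min() if k.any() else .1
def pts(tip,ps,a,w,tz=TZ):
    e=np.array([np.cos(ps),np.sin(ps)]); n=np.array([-e[1],e[0]])
    fl=F.copy(); fl[:,1]+=w/2; fr=F.copy(); fr[:,1]=-fr[:,1]-w/2
    out=[]
    for V in (B,np.vstack([fl,fr])):
        p=-V[:,0]*np.sin(a)+V[:,2]*np.cos(a); z=tz+V[:,0]*np.cos(a)+V[:,2]*np.sin(a)
        out.append((tip+np.outer(p,e)+np.outer(V[:,1],n),z))
    return out
def evalhand(m,tip,ps,a,w,tz=TZ):
    (bx,bz),(fx,fz)=pts(tip,ps,a,w,tz)
    ax=np.vstack([bx,fx]);az=np.r_[bz,fz]
    L=circ_clear(BL,ax,az);Rr=circ_clear(BR,ax,az)
    own=circ_clear(m,bx,bz); fo=(np.hypot(*(fx-m).T)[fz<.05]-.029).min() if (fz<.05).any() else .1
    fo=min(fo,circ_clear(m,fx[fz>.05],fz[fz>.05])+.0) if (fz>.05).any() else fo
    k=az<.111; j=(np.hypot(*(ax[k]-J).T)-.0225).min() if k.any() else .2
    # prongs (z<28) and rail
    k=az<.03; st=.2
    if k.any():
        d=ax[k]-PL; X=d@sx; Y=d@sn+ -.046   # bay with cork is y=-46 in stand frame
        for py in (-.092,0,.092):
            dx=np.maximum(-.030-X,0); st=min(st,(np.hypot(dx,Y-py)-.006).min())
    return np.array([L,Rr,own,j,st])*1e3, fo*1e3
def contact(kind,m,ps,a,g,w):
    e=np.array([np.cos(ps),np.sin(ps)]); n=np.array([-e[1],e[0]]); d=g-ps
    if kind=="S": l,pn=0,np.sqrt(.029**2-(w/2)**2)
    else:
        lc={"RO":-(w/2+.010),"LI":w/2,"LO":w/2+.010,"RI":-w/2,"RF":-(w/2+.005),"LF":w/2+.005}[kind]
        l,pn=lc+.029*np.sin(d),.029*np.cos(d)
    return np.asarray(m)-(.011*np.cos(a)+pn)*e-l*n
E
cat > srch5.py <<'E'
from full import *
from multiprocessing import Pool
def one(m):
    m=np.array(m); res=[]
    for ad in (26,30,34,38,42,46,50):
     for pd in range(-80,81,10):
      a,ps=np.radians(ad),np.radians(pd)
      for w in (0.,.02,.035,.05,.068,.087):
       for kind in ("RO","LI","LO","RI","S","RF","LF"):
        if kind=="S" and w>.055: continue
        for gd in (-15,0,15):
            d=gd-pd
            if kind in("RO","LI") and not -90<d<-3: continue
            if kind in("LO","RI") and not 3<d<90: continue
            if kind in("RF","LF") and abs(d)>6: continue
            if kind=="S" and abs(d)>np.degrees(np.arcsin(w/.058))-3: continue
            t=contact(kind,m,ps,a,np.radians(gd),w)
            # quick check
            c,fo=evalhand(m,t,ps,a,w)
            if fo<-1.5: continue
            res.append((float(round(c.min(),1)),kind,ad,pd,gd,w,tuple(int(v) for v in c.round())))
    res.sort(key=lambda r:-r[0]); return m,res
if __name__=="__main__":
    import sys
    ks=[(x,y) for x in (.58,.595,.61,.625,.64,.66,.687) for y in ((-.03,-.02,-.01,0,.01) if x<.62 else (-.018,-.011,-.004) if x<.68 else (-.013,))]
    for m,r in Pool().imap(one,ks):
        sel={}
        for x in r: sel.setdefault((x[1],x[3]),x)
        print(m); [print("    ",*x) for x in list(sel.values())[:5]]
E
nproc; time timeout 570 python3 srch5.py
```

```text
4
[ 0.58 -0.03]
     9.9 LO 50 -40 0 0.05 (13, 10, 31, 173, 101)
     7.7 RO 42 0 -15 0.05 (10, 8, 27, 171, 101)
     5.1 LO 38 -50 15 0.05 (5, 7, 6, 168, 99)
     4.9 RO 26 10 0 0.087 (5, 6, 7, 153, 101)
     4.7 LO 42 -60 15 0.087 (6, 5, 7, 168, 99)
[ 0.58 -0.02]
     10.9 LO 50 -40 15 0.05 (11, 13, 25, 174, 101)
     10.0 RO 46 0 -15 0.035 (15, 10, 32, 177, 101)
     7.5 LO 30 -50 -15 0.087 (8, 8, 8, 184, 106)
     6.7 RO 30 20 -15 0.087 (17, 7, 8, 158, 106)
     6.1 RO 26 10 0 0.068 (7, 6, 7, 152, 104)
[ 0.58 -0.01]
     14.9 RO 38 20 -15 0.087 (15, 16, 18, 171, 107)
     12.3 RO 46 0 -15 0.02 (15, 12, 32, 178, 101)
     8.6 RF 42 0 0 0.05 (9, 15, 28, 175, 103)
     8.2 LO 38 -40 0 0.068 (8, 11, 16, 186, 108)
     7.0 RO 26 10 0 0.05 (8, 7, 7, 151, 108)
[0.58 0.  ]
     15.9 RO 34 20 0 0.087 (16, 19, 16, 169, 107)
     15.5 RO 50 0 -15 0.02 (16, 21, 37, 186, 101)
     13.3 RF 46 0 0 0.035 (13, 17, 33, 181, 102)
     10.7 RI 46 0 15 0.05 (11, 12, 32, 178, 101)
     9.3 RO 30 10 0 0.035 (11, 9, 13, 155, 106)
[0.58 0.01]
     19.4 RO 50 0 -15 0.0 (19, 21, 37, 186, 101)
     18.4 RO 
[... 4480 characters left out ...]
18, 23)
     11.1 S 30 30 15 0.02 (17, 19, 11, 28, 12)
     10.7 RO 34 40 0 0.0 (11, 11, 11, 47, 45)
     10.4 LI 30 30 15 0.0 (10, 18, 12, 35, 29)
[ 0.66  -0.004]
     12.8 LF 30 20 15 0.068 (38, 16, 13, 20, 16)
     12.8 LI 30 20 15 0.087 (43, 16, 13, 18, 29)
     12.0 LI 30 30 15 0.02 (13, 21, 12, 30, 15)
     12.0 S 34 30 15 0.02 (12, 12, 16, 34, 18)
     11.2 RO 34 40 15 0.0 (11, 11, 15, 46, 44)
[ 0.687 -0.013]
     17.7 LI 34 10 0 0.087 (42, 20, 18, 18, 32)
     17.5 LF 34 10 15 0.068 (45, 20, 18, 17, 25)
     16.9 LI 34 20 15 0.0 (17, 28, 18, 25, 17)
     16.8 LO 34 10 15 0.068 (50, 20, 18, 17, 20)
     16.0 RO 38 40 0 0.0 (16, 16, 16, 28, 26)
real	1m5.322s
user	3m41.246s
sys	0m4.820s
```

```bash
cat > srch6.py <<'E'
from full import *
from multiprocessing import Pool
def one(m):
    m=np.array(m); res=[]
    for ad in range(26,51,3):
     for pd in range(10,71,5):
      a,ps=np.radians(ad),np.radians(pd)
      for w in (0.,.02,.035,.05,.068,.087):
       for kind in ("RO","LI","S"):
        if kind=="S" and w>.055: continue
        for gd in (-30,-20,-10,0,10):
            d=gd-pd
            if kind in("RO","LI") and not -90<d<-3: continue
            if kind=="S" and abs(d)>np.degrees(np.arcsin(w/.058))-3: continue
            t=contact(kind,m,ps,a,np.radians(gd),w)
            c,fo=evalhand(m,t,ps,a,w)
            if fo<-1.5: continue
            res.append((float(round(c.min(),1)),kind,ad,pd,gd,w,tuple(int(v) for v in c.round())))
    res.sort(key=lambda r:-r[0]); return m,res
if __name__=="__main__":
    ks=[(.577,-.011),(.585,-.003),(.595,.004),(.605,.008),(.612,.008),(.62,.006),(.626,.003),(.632,0),(.64,-.003),(.65,-.007)]
    for m,r in Pool().imap(one,ks):
        sel={}
        for x in r: sel.setdefault((x[1],x[3],x[4]),x)
        print(m); [print("    ",*x) for x in list(sel.values())[:7]]
E
timeout 570 python3 srch6.py
```

```text
[ 0.577 -0.011]
     16.4 RO 38 20 -20 0.087 (17, 18, 16, 173, 109)
     15.2 RO 41 20 -30 0.087 (15, 21, 17, 176, 105)
     14.1 RO 35 20 -10 0.087 (19, 14, 16, 169, 112)
     12.5 RO 32 15 10 0.087 (12, 13, 15, 165, 108)
     12.3 RO 41 25 -30 0.087 (23, 12, 15, 172, 105)
     11.6 RO 32 15 0 0.087 (12, 18, 15, 168, 110)
     10.5 RO 32 15 -10 0.087 (10, 22, 13, 170, 111)
[ 0.585 -0.003]
     15.7 RO 44 25 -30 0.087 (16, 16, 18, 172, 96)
     13.3 RO 38 25 -20 0.087 (17, 13, 15, 167, 99)
     11.0 RO 32 20 0 0.087 (11, 14, 14, 162, 104)
     10.7 RO 38 10 -30 0.02 (11, 12, 16, 156, 96)
     10.5 RO 32 20 -10 0.087 (11, 19, 12, 164, 102)
     10.2 RO 32 25 -10 0.087 (18, 10, 10, 161, 102)
     9.8 RO 35 20 -20 0.087 (10, 23, 13, 168, 99)
[0.595 0.004]
     13.0 RO 44 30 -30 0.087 (14, 13, 16, 163, 85)
     11.9 RO 38 30 -20 0.087 (15, 12, 13, 159, 88)
     10.2 RO 41 35 -30 0.087 (20, 11, 10, 158, 85)
     9.2 RO 35 30 -10 0.087 (16, 9, 13, 156, 90)
     9.1 RO 44 45 -30 0.087 (33, 9, 9, 152, 85)
     8.8 RO 32 25 -10 0.087 (9, 17, 10, 157, 90)
     8.7 RO 29 25 0 0.087 (9, 14, 9, 1
[... 1717 characters left out ...]
3, 6, 8, 42, 23)
[ 0.64  -0.003]
     8.9 LI 29 35 10 0.035 (19, 10, 9, 36, 16)
     7.8 LI 29 30 0 0.035 (9, 10, 8, 44, 20)
     7.8 LI 29 30 10 0.087 (37, 8, 10, 19, 20)
     7.8 LI 29 40 10 0.035 (25, 10, 8, 34, 15)
     7.8 RO 29 40 10 0.05 (9, 10, 8, 87, 58)
     7.3 LI 26 20 10 0.05 (14, 10, 7, 46, 18)
     7.0 LI 32 35 -10 0.05 (17, 9, 7, 37, 8)
[ 0.65  -0.007]
     10.7 LI 29 25 10 0.068 (32, 12, 11, 24, 11)
     9.8 LI 29 30 10 0.02 (11, 14, 10, 37, 21)
     9.8 LI 32 30 0 0.035 (15, 10, 12, 35, 10)
     9.8 LI 32 35 0 0.035 (20, 11, 10, 31, 10)
     9.6 S 32 30 0 0.035 (11, 12, 10, 37, 13)
     9.6 S 32 30 10 0.035 (11, 12, 10, 37, 13)
     9.6 S 32 35 10 0.035 (19, 12, 10, 32, 11)
```

```bash
cat > srch7.py <<'E'
from full import *
from multiprocessing import Pool
def one(k):
    m,gds=k; m=np.array(m); res=[]
    for ad in range(26,51,2):
     for pd in range(5,66,5):
      a,ps=np.radians(ad),np.radians(pd)
      for w in (.0,.02,.035,.05,.07,.087):
       for kind in ("RO","RI","RF","LI","S"):
        if kind=="S" and w>.055: continue
        for gd in gds:
            d=gd-pd
            if kind in("RO","LI") and not -90<d<-3: continue
            if kind in("RI",) and not 3<d<90: continue
            if kind in("RF","LF") and abs(d)>10: continue
            if kind=="S" and abs(d)>np.degrees(np.arcsin(w/.058))-3: continue
            t=contact(kind,m,ps,a,np.radians(gd),w)
            c,fo=evalhand(m,t,ps,a,w)
            if fo<-1.5: continue
            res.append((float(round(c.min(),1)),kind,ad,pd,gd,w,tuple(int(v) for v in c.round())))
    res.sort(key=lambda r:-r[0]); return k,res
if __name__=="__main__":
    ks=[((.577,-.011),(21,15)),((.585,-.0075),(21,15)),((.595,-.0035),(21,15)),((.605,.0005),(21,10)),((.612,.003),(21,0)),((.62,.003),(0,)),((.626,.002),(0,-10)),((.632,0),(0,-10,))]
    for m,r in Pool().imap(one,ks):
        sel={}
        for x in r: sel.setdefault((x[1],x[3],x[4]),x)
        print(m); [print("    ",*x) for x in list(sel.values())[:6]]
E
timeout 570 python3 srch7.py
```

```text
((0.577, -0.011), (21, 15))
     5.7 RI 30 5 15 0.07 (7, 6, 12, 157, 103)
     5.1 RF 26 15 15 0.087 (13, 5, 8, 154, 104)
     4.5 RI 26 10 15 0.087 (4, 7, 8, 154, 102)
     4.4 RI 26 10 21 0.087 (5, 4, 7, 152, 100)
     3.9 RF 26 10 15 0.07 (9, 4, 8, 152, 104)
     3.4 RF 28 5 15 0.07 (3, 11, 10, 158, 105)
((0.585, -0.0075), (21, 15))
     3.9 RF 26 15 15 0.087 (4, 6, 8, 149, 97)
     3.5 RF 34 5 15 0.05 (4, 3, 18, 153, 98)
     3.4 RF 26 15 21 0.087 (4, 3, 8, 146, 96)
     3.2 RO 26 20 15 0.087 (13, 3, 8, 149, 101)
     2.2 RI 34 5 21 0.07 (2, 5, 17, 154, 94)
     1.0 RI 26 10 15 0.07 (3, 1, 8, 143, 95)
((0.595, -0.0035), (21, 15))
     5.1 RO 26 35 15 0.087 (27, 5, 6, 136, 93)
     4.1 RO 26 35 21 0.087 (27, 4, 7, 133, 91)
     3.5 RO 26 40 15 0.087 (35, 3, 5, 134, 93)
     3.1 RO 26 25 15 0.087 (10, 3, 7, 140, 93)
     3.1 RF 42 5 15 0.05 (4, 3, 28, 155, 91)
     2.3 RO 26 30 15 0.087 (19, 2, 7, 138, 93)
((0.605, 0.0005), (21, 10))
     10.2 RO 30 35 10 0.087 (16, 11, 10, 134, 85)
     9.5 RO 28 35 21 0.087 (17, 10, 9, 129, 84)
     8.2 RO 28 30 21 0.07 (8, 8, 10, 123, 84)
     8
[... 617 characters left out ...]
 (13, 4, 5, 59, 39)
     3.9 LI 26 30 0 0.035 (5, 5, 4, 62, 40)
     3.5 LI 28 40 0 0.035 (19, 7, 4, 56, 37)
((0.626, 0.002), (0, -10))
     7.1 RO 44 25 0 0.035 (8, 7, 28, 113, 64)
     6.7 RO 46 25 -10 0.035 (7, 8, 28, 117, 61)
     5.5 LI 28 30 0 0.05 (11, 5, 6, 51, 23)
     5.1 LI 28 35 0 0.035 (11, 9, 5, 53, 33)
     5.0 LI 26 25 0 0.07 (13, 5, 5, 48, 21)
     4.5 LI 30 35 -10 0.07 (20, 5, 5, 40, 5)
((0.632, 0), (0, -10))
     7.9 RO 50 25 -10 0.035 (8, 8, 33, 114, 57)
     6.5 LI 28 30 0 0.07 (20, 10, 7, 36, 10)
     6.2 RO 30 40 0 0.02 (11, 7, 6, 83, 60)
     6.1 LI 30 40 0 0.035 (19, 7, 6, 46, 26)
     5.4 LI 28 25 0 0.05 (7, 5, 8, 51, 20)
     5.2 LI 30 35 0 0.035 (14, 5, 8, 48, 27)
```

```bash
sed -e 's/^    ks=.*/    ks=[((x,y),(g,)) for x,y,g in ((.577,-.011,8),(.577,-.011,12),(.585,-.0095,8),(.585,-.009,12),(.592,-.0085,8),(.592,-.0075,12),(.598,-.0076,8),(.598,-.006,12),(.604,-.0068,8),(.604,-.005,12),(.61,-.006,8),(.61,-.004,12),(.616,-.005,8),(.616,-.003,8),(.622,-.004,0),(.622,-.002,0),(.622,-.002,8),(.628,-.004,0),(.628,-.002,0),(.634,-.004,0),(.634,-.002,0))]/' -e 's/\[:6\]\]/[:4]]/' srch7.py > srch8.py; timeout 570 python3 srch8.py
```

```text
((0.577, -0.011), (8,))
     12.3 RO 30 15 8 0.087 (12, 14, 13, 164, 109)
     8.6 RF 28 15 8 0.087 (12, 9, 10, 158, 106)
     7.5 RF 26 10 8 0.07 (8, 7, 8, 154, 106)
     5.6 RO 26 20 8 0.087 (21, 6, 7, 157, 109)
((0.577, -0.011), (12,))
     6.6 RF 26 15 12 0.087 (12, 7, 8, 155, 105)
     6.1 RI 30 5 12 0.07 (6, 7, 13, 158, 104)
     5.5 RF 26 10 12 0.07 (9, 5, 8, 153, 105)
     3.6 RO 26 20 12 0.087 (21, 4, 7, 155, 108)
((0.585, -0.0095), (8,))
     5.0 RF 36 5 8 0.05 (7, 5, 21, 157, 99)
     4.8 RO 26 20 8 0.087 (13, 5, 7, 151, 102)
     4.5 RO 26 15 8 0.07 (5, 5, 8, 147, 102)
     4.2 RF 26 15 8 0.087 (4, 8, 7, 150, 99)
((0.585, -0.009), (12,))
     4.3 RF 26 15 12 0.087 (4, 6, 8, 149, 98)
     3.5 RF 34 5 12 0.05 (4, 3, 18, 154, 99)
     3.2 RO 26 20 12 0.087 (13, 3, 7, 149, 101)
     1.3 RF 26 10 12 0.07 (1, 6, 8, 147, 98)
((0.592, -0.0085), (8,))
     5.4 RO 26 20 8 0.087 (6, 5, 7, 145, 96)
     3.3 RO 26 40 8 0.087 (39, 4, 3, 136, 96)
     2.7 RF 38 5 8 0.05 (3, 5, 23, 153, 93)
     1.2 RO 26 35 8 0.087 (31, 1, 5, 138, 96)
((0.592, -0.0075), (12,))
     4.4 RO 26 20 12 0.087
[... 2521 characters left out ...]
, 48, 28)
     4.8 LI 26 25 0 0.087 (27, 5, 5, 38, 26)
     4.4 S 28 30 0 0.035 (8, 6, 4, 54, 32)
((0.628, -0.002), (0,))
     5.2 LI 28 30 0 0.087 (29, 5, 6, 31, 17)
     5.1 LI 28 35 0 0.035 (15, 8, 5, 49, 29)
     5.0 LI 26 25 0 0.05 (8, 6, 5, 52, 24)
     4.9 RO 28 35 0 0.05 (5, 9, 5, 101, 64)
((0.634, -0.004), (0,))
     6.5 LI 28 30 0 0.035 (10, 9, 7, 48, 25)
     5.8 LI 30 40 0 0.035 (22, 6, 6, 41, 22)
     5.7 RO 30 40 0 0.0 (12, 6, 6, 69, 60)
     5.6 LI 28 25 0 0.07 (21, 6, 8, 40, 16)
((0.634, -0.002), (0,))
     6.5 LI 28 30 0 0.035 (8, 10, 7, 49, 26)
     6.4 LI 28 25 0 0.05 (9, 6, 8, 48, 18)
     6.2 RO 30 40 0 0.02 (11, 7, 6, 80, 59)
     6.1 LI 30 40 0 0.035 (20, 7, 6, 43, 24)
```

The left finger would have run into the left blue mill, so I've replanned with the fingers included in the clearance check. The yaw now increases as the mill advances.

```bash
cat >> drv.py <<'E'
import full
def chk2(m,pd,ad,gd,mode,back=0.,w=.087,tz=TZc):
    t,ps,a=hand(m,pd,ad,gd,mode,back); c,fo=full.evalhand(np.asarray(m),t,ps,a,w,tz); return np.r_[c,fo].round().astype(int)
E
python3 - <<'E'
from drv import *
m=np.array([.5764,-.0107])
print("cur",chk2(m,12,40,4,"corner",.003))
W=[((.5764,-.0107),12,40,4,.010),((.5764,-.0107),15,31,8,.010),((.5764,-.0107),16,30,8,.003),((.584,-.0095),20,27,8,0),((.590,-.0087),21,26,8,0)]
for w in W: print(w,chk2(*w[:4],"corner",w[4]),kin.solve_ik(*pose(*w[:4],"corner",w[4])))
for w in W:
    go(*pose(*w[:4],"corner",w[4]),.03); st()
m=knobS((.59,-.009),"b1")
E
python3 -c "
import cv2
a=cv2.imread('pics/b1.png')[150:370,180:420];cv2.imwrite('pics/b1c.png',cv2.resize(a,None,fx=2.5,fy=2.5,interpolation=2))"
```

```text
cur [ 10  18  28 179 113   3]
((0.5764, -0.0107), 12, 40, 4, 0.01) [ 17  21  35 185 119  10] [-0.3586  0.9504  2.3424  2.6534  0.8289 -1.6809]
((0.5764, -0.0107), 15, 31, 8, 0.01) [ 23  15  24 173 118  10] [-0.3318  0.8268  2.2464  2.4766  0.4858 -1.4889]
((0.5764, -0.0107), 16, 30, 8, 0.003) [ 17  13  16 166 112   3] [-0.3238  0.8126  2.2172  2.4048  0.4357 -1.4203]
((0.584, -0.0095), 20, 27, 8, 0) [ 14   5   8 152 103   0] [-0.3182  0.7834  2.1558  2.1156  0.3347 -1.1825]
((0.59, -0.0087), 21, 26, 8, 0) [  9   4   7 146  98   0] [-0.3105  0.7755  2.129   1.9857  0.3048 -1.0582]
  t 11.6 tcp [0.5057 0.0346 0.0264] F [0.5 1.1 0.7]
  t 12.03 tcp [0.5058 0.0306 0.0288] F [-0.9  0.1  0. ]
  t 12.39 tcp [0.5108 0.0313 0.0278] F [ 0.1 -0.7  0.4]
  t 12.81 tcp [0.519  0.0307 0.0287] F [-0.2  0.1  0.7]
  t 13.14 tcp [0.5243 0.031  0.0288] F [ 0.7  1.1 -0.9]
  knob px [317.2 236.8] 41 mill [ 0.5917 -0.0121]
```

View pics/b1c.png

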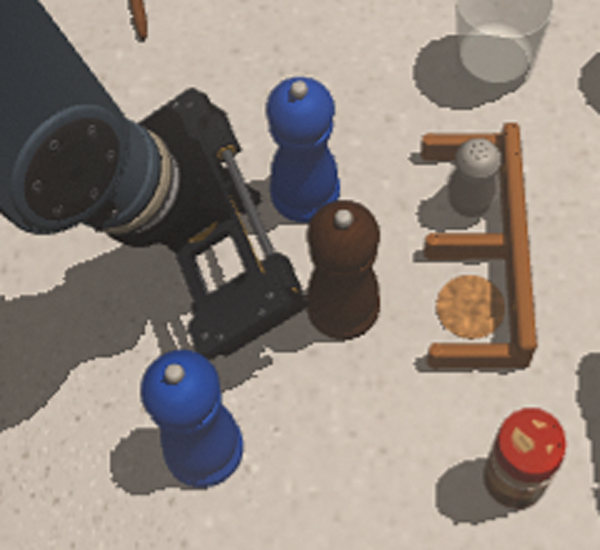

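```bash
sed -i 's/l,pn=-.0535+.029\*np.sin(d),.029\*np.cos(d)/l,pn=-.0535+.0302*np.sin(d),.0302*np.cos(d)/' drv.py; sed -e 's/0\.029\b/0.029/' -e 's/^    ks=.*/    ks=[((x,y),(4,10)) for x,y in ((.592,-.012),(.598,-.0115),(.604,-.011),(.61,-.0105),(.616,-.01),(.622,-.009),(.628,-.009))]/' -e 's/\[:6\]\]/[:5]]/' -e 's/range(26,51,2)/(23,24,25,26,27,28,30,32)/' -e 's/range(5,66,5)/range(15,50,3)/' -e 's/"RI","RF",/"RF",/' srch7.py > srch9.py; sed -e 's/l,pn=lc+.029\*np.sin(d),.029\*np.cos(d)/l,pn=lc+.0302*np.sin(d),.0302*np.cos(d)/' -i full.py; timeout 570 python3 srch9.py
```

```text
((0.592, -0.012), (4, 10))
     4.7 RO 23 18 10 0.087 (5, 5, 5, 142, 95)
     4.3 RO 24 18 4 0.087 (4, 7, 5, 145, 96)
     3.9 RO 24 21 4 0.087 (9, 4, 5, 143, 96)
     2.6 RO 24 39 10 0.087 (41, 3, 3, 134, 95)
     2.3 RO 23 24 4 0.087 (14, 2, 3, 141, 96)
((0.598, -0.0115), (4, 10))
     4.6 RO 25 36 10 0.087 (30, 5, 5, 131, 90)
     4.3 RO 26 36 4 0.087 (29, 5, 4, 133, 91)
     4.2 RO 23 21 10 0.087 (4, 4, 4, 136, 90)
     4.1 RO 24 24 4 0.087 (9, 4, 4, 137, 91)
     3.9 RO 24 33 10 0.07 (25, 5, 4, 123, 90)
((0.604, -0.011), (4, 10))
     6.5 RO 26 33 10 0.087 (20, 7, 6, 128, 84)
     6.5 RO 27 33 4 0.087 (18, 7, 6, 130, 86)
     6.0 RO 28 36 4 0.087 (23, 6, 7, 130, 86)
     5.9 RO 25 30 10 0.07 (15, 7, 6, 121, 84)
     5.9 RO 26 30 4 0.087 (13, 6, 6, 131, 86)
((0.61, -0.0105), (4, 10))
     8.4 RO 27 30 10 0.087 (9, 9, 8, 125, 79)
     8.4 RO 28 30 4 0.07 (9, 9, 8, 120, 81)
     7.8 RO 27 33 10 0.087 (14, 8, 8, 124, 79)
     7.8 RO 28 33 4 0.087 (13, 11, 8, 127, 81)
     6.5 RO 26 27 4 0.05 (10, 7, 6, 112, 81)
((0.616, -0.01), (4, 10))
     7.8 RO 27 33 10 0.087 (9, 8, 8, 120, 74)
     7.6 RO 28 33 4 0.087 (8, 10, 8, 122, 76)
     6.3 RO 26 30 10 0.07 (6, 7, 7, 112, 74)
     5.9 RO 27 27 4 0.05 (6, 6, 8, 108, 76)
     5.6 RO 27 36 4 0.087 (13, 6, 6, 121, 76)
((0.622, -0.009), (4, 10))
     6.0 RO 28 36 4 0.087 (7, 6, 7, 117, 72)
     5.9 RO 26 36 10 0.087 (9, 7, 6, 114, 70)
     5.2 RO 25 33 10 0.05 (10, 5, 5, 97, 70)
     4.6 LI 24 30 10 0.05 (24, 5, 5, 44, 28)
     4.6 LI 25 36 10 0.02 (22, 5, 5, 52, 43)
((0.628, -0.009), (4, 10))
     6.1 LI 25 27 10 0.035 (15, 6, 6, 50, 30)
     5.9 LI 25 30 10 0.05 (24, 8, 6, 40, 22)
     5.8 RO 26 36 10 0.07 (8, 6, 6, 102, 65)
     5.4 LI 24 24 10 0.02 (5, 6, 5, 58, 41)
     5.4 LI 26 36 10 0.035 (26, 5, 6, 41, 25)
```

```bash
python3 - <<'E'
from drv import *
m=np.array([.5917,-.0121])
W=[((.5917,-.0121),20,24.5,8,.002),((.5955,-.0119),23,24.5,8,0),((.599,-.0116),27,25,8,0),((.602,-.0113),31,25.5,8,0),((.605,-.011),33,26.5,8,0)]
for w in W: print(w,chk2(*w[:4],"corner",w[4]),kin.solve_ik(*pose(*w[:4],"corner",w[4])))
for w in W[:3]:
    go(*pose(*w[:4],"corner",w[4]),.025)
m=knobS((.599,-.011)); st()
for w in W[3:]:
    go(*pose(*w[:4],"corner",w[4]),.025)
m=knobS((.605,-.011),"b2"); st()
E
python3 -c "
import cv2
a=cv2.imread('pics/b2.png')[150:370,180:420];cv2.imwrite('pics/b2c.png',cv2.resize(a,None,fx=2.5,fy=2.5,interpolation=2))"
```

```text
((0.5917, -0.0121), 20, 24.5, 8, 0.002) [ 10   2   8 145  97   3] [-0.3035  0.7663  2.1155  1.8955  0.2689 -0.9436]
((0.5955, -0.0119), 23, 24.5, 8, 0) [ 10   1   6 138  92   1] [-0.3162  0.7661  2.1001  1.7633  0.2815 -0.8715]
((0.599, -0.0116), 27, 25, 8, 0) [ 14   1   6 134  89   1] [-0.3403  0.7688  2.0933  1.6672  0.3131 -0.8636]
((0.602, -0.0113), 31, 25.5, 8, 0) [ 18   5   6 130  87   1] [-0.364   0.7716  2.0848  1.5745  0.3454 -0.8586]
((0.605, -0.011), 33, 26.5, 8, 0) [ 18   7   7 128  84   1] [-0.3808  0.7773  2.0827  1.5661  0.3733 -0.8985]
  knob px [321.5 236.6] 45 mill [ 0.5987 -0.012 ]
  t 14.07 tcp [0.5286 0.0237 0.0291] F [-0.3 -0.3  0.3]
  knob px [325.2 236.5] 41 mill [ 0.6049 -0.0122]
  t 14.62 tcp [0.5306 0.0198 0.029 ] F [0.  0.1 0. ]
```

View pics/b2c.png

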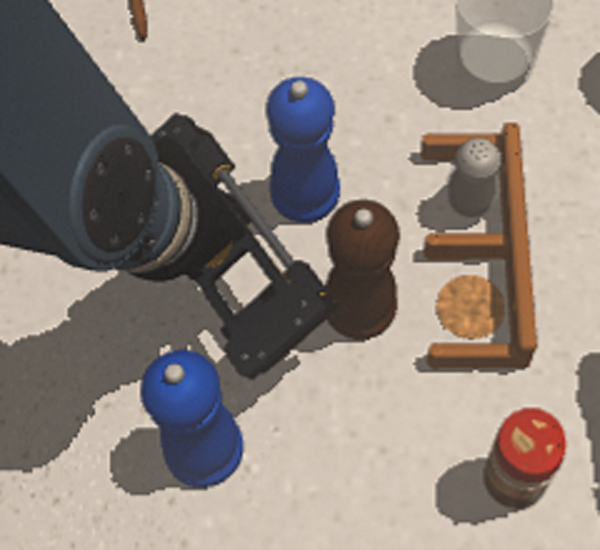

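```bash
python3 - <<'E'
from drv import *
W=[((.6049,-.0122),33,27,8,.001),((.610,-.0115),33,27.5,8,0),((.616,-.0107),34,27.5,8,0)]
for w in W: print(w,chk2(*w[:4],"corner",w[4]))
for w in W: go(*pose(*w[:4],"corner",w[4]),.025)
m=knobS((.616,-.011)); st()
W=[(m,34,27.5,6,.001),(m+[.007,.0005],36,27.5,6,0)]
for w in W: print(w,chk2(*w[:4],"corner",w[4]))
for w in W: go(*pose(*w[:4],"corner",w[4]),.025)
m=knobS(m+[.007,.0005],"b3"); st()
for w in (.03,.035,.04):
  for pd in (27,30,33,36):
    for ad in (26,28):
      if True:
        r=[chk2(m,pd,ad,5,w,b,w) for b in (.012,.006,0)]+[chk2(m,pd,ad,5,w,.012,w,z) for z in (.05,.1,.15)]
        print(w,pd,ad,*r)
E
```

```text
((0.6049, -0.0122), 33, 27, 8, 0.001) [ 20   5   8 128  84   2]
((0.61, -0.0115), 33, 27.5, 8, 0) [ 14   8   8 124  80   1]
((0.616, -0.0107), 34, 27.5, 8, 0) [ 11   6   8 120  75   1]
  knob px [332.  235.9] 44 mill [ 0.6162 -0.0115]
  t 15.68 tcp [0.5409 0.0191 0.0289] F [ 0.2 -0.8  0.2]
(array([ 0.6162, -0.0115]), 34, 27.5, 6, 0.001) [ 11   6   8 120  76   2]
(array([ 0.6232, -0.011 ]), 36, 27.5, 6, 0) [  8   4   7 114  69   1]
  knob px [336.4 235.8] 44 mill [ 0.6234 -0.0115]
  t 16.41 tcp [0.5466 0.0183 0.0289] F [ 0.1 -0.1  0.9]
0.03 27 26 [ 16 -11  15  68  49   8] [14 -6  9 63 44  4] [11  0  4 58 38  0] [ 16   9  15  98 200  12] [ 58  32  61 125 200  12] [ 71  91 100 200 200  22]
0.03 27 28 [ 18 -16  17  70  49   8] [ 15 -10  12  65  44   4] [13 -5  6 60 38  0] [ 18   4  17  96 200  12] [ 60  27  63 125 200  12] [ 71  91 100 200 200  21]
0.03 30 26 [ 21 -10  14  64  47   8] [18 -4  9 59 42  4] [16  1  4 54 36  0] [ 21  11  14  92 200  12] [ 64  33  61 124 200  12] [ 74  92 100 200 200  21]
0.03 30 28 [ 23 -14  17  66  47   8] [20 -9 12 60 42  4] [18 -3  6 55 36  0] [ 23   5  1
[... 2402 characters left out ...]
35  3] [15  1  2 53 30  0] [ 20   9  13  87 200  10] [ 62  33  59 118 200  10] [ 67  96 100 200 200  19]
0.04 33 26 [22 -5 10 58 39  6] [20  1  5 53 34  2] [17  6  0 48 28  0] [ 22  16  10  84 200   9] [ 65  38  57 116 200   9] [ 70  97 100 200 200  18]
0.04 33 28 [24 -9 13 59 39  6] [22 -4  8 54 34  2] [19  1  2 49 28  0] [ 24  10  13  82 200   9] [ 65  34  59 116 200   9] [ 70  97 100 200 200  18]
0.04 36 26 [27 -4 10 54 37  5] [24  1  5 50 32  2] [22  6  0 45 26  0] [ 27  17  10  78 200   9] [ 67  39  56 115 200   9] [ 72  98 100 200 200  18]
0.04 36 28 [29 -8 13 55 37  5] [26 -4  8 51 32  2] [24  2  2 46 26  0] [ 29  11  13  76 200   9] [ 67  35  58 115 200   9] [ 72  98 100 200 200  18]
```

```bash
sed -e 's/^    ks=.*/    ks=[((x,y),(0,5)) for x,y in ((.6235,-.0115),(.628,-.0112),(.632,-.011),(.636,-.011),(.64,-.011),(.645,-.0115))]/' -e 's/\[:6\]\]/[:6]]/' -e 's/range(26,51,2)/(23,24,25,26,27,28,30,32)/' -e 's/range(5,66,5)/range(21,60,3)/' -e 's/"RI","RF",//' -e 's/(.0,.02,.035,.05,.07,.087)/(.0,.01,.02,.03,.04,.05,.06,.07,.08,.087)/' srch7.py > srch10.py;  timeout 570 python3 srch10.py
```

```text
((0.6235, -0.0115), (0, 5))
     5.7 RO 28 36 0 0.087 (6, 6, 6, 116, 71)
     5.4 RO 26 33 5 0.07 (6, 6, 5, 106, 69)
     5.2 RO 27 36 5 0.087 (8, 5, 6, 114, 69)
     5.2 RO 28 30 0 0.06 (5, 5, 8, 106, 71)
     4.5 RO 26 30 5 0.06 (5, 6, 6, 103, 69)
     4.2 LI 25 33 5 0.07 (35, 5, 4, 32, 22)
((0.628, -0.0112), (0, 5))
     5.5 LI 25 27 5 0.03 (13, 6, 5, 52, 33)
     5.4 RO 26 33 5 0.06 (6, 6, 5, 98, 66)
     5.4 RO 27 33 0 0.06 (6, 6, 5, 101, 67)
     4.9 LI 25 30 5 0.02 (13, 8, 5, 53, 39)
     4.7 LI 24 24 5 0.04 (14, 6, 5, 51, 30)
     4.7 LI 25 24 0 0.07 (25, 5, 5, 43, 27)
((0.632, -0.011), (0, 5))
     6.2 LI 26 30 5 0.02 (12, 6, 6, 50, 36)
     6.0 LI 25 24 5 0.04 (14, 7, 6, 49, 26)
     6.0 RO 27 36 5 0.05 (10, 6, 6, 90, 63)
     6.0 LI 27 36 5 0.05 (30, 6, 6, 31, 12)
     5.7 LI 26 27 0 0.02 (6, 6, 6, 55, 38)
     5.6 LI 25 21 0 0.04 (10, 6, 6, 55, 29)
((0.636, -0.011), (0, 5))
     7.5 LI 27 30 5 0.02 (12, 8, 7, 48, 32)
     7.3 RO 28 36 5 0.05 (8, 7, 7, 87, 60)
     7.3 LI 28 36 5 0.05 (31, 7, 7, 29, 8)
     7.0 LI 27 27 0 0.07 (28, 7, 7, 33, 17)
     6.8 LI 26 27 5 0.03 (12, 8, 7, 46, 26)
     6.8 LI 27 33 5 0.07 (35, 9, 7, 22, 12)
((0.64, -0.011), (0, 5))
     8.8 LI 28 30 5 0.02 (12, 9, 9, 45, 29)
     8.3 LI 28 27 0 0.07 (29, 8, 8, 30, 15)
     8.1 LI 27 27 5 0.03 (13, 9, 8, 43, 22)
     8.1 LI 28 33 5 0.07 (36, 10, 8, 19, 10)
     7.7 LI 27 24 0 0.03 (8, 8, 8, 48, 24)
     7.6 LI 28 30 0 0.06 (27, 10, 8, 29, 10)
((0.645, -0.0115), (0, 5))
     9.6 LI 28 24 5 0.04 (17, 10, 10, 40, 14)
     9.4 LI 28 27 5 0.03 (14, 11, 9, 39, 17)
     9.1 LI 27 21 5 0.06 (26, 10, 9, 37, 16)
     9.0 LI 28 24 0 0.03 (10, 11, 9, 45, 19)
     8.8 LI 28 30 5 0.02 (12, 13, 9, 41, 24)
     8.3 LI 27 21 0 0.04 (14, 10, 8, 44, 16)
```

```bash
sed -i 's/def hand(m,pd,ad,gd,mode,back=0.,extra=0.):/def hand(m,pd,ad,gd,mode,back=0.):/; s/if mode=="corner": .*/if mode in("corner","cw"): l,pn=-(.0535 if mode=="corner" else CW\/2+.010)+.0302*np.sin(d),.0302*np.cos(d)/' drv.py; sed -i 's/^TZc=.012;/CW=.057; TZc=.012;/' drv.py
python3 - <<'E'
from drv import *
m=knobS((.6234,-.0115))
W=[(m,34,26,6,.002),(m+[.005,.0003],34,26,6,0),(m+[.009,.0005],34,26.5,6,0),(m+[.013,.0007],35,27,5,0)]
for w in W: print(w,chk2(*w[:4],"cw",w[4],CW),kin.solve_ik(*pose(*w[:4],"cw",w[4])))
set_gripper(CW); s=status.sense(); print(s["grip_width"],s["t"])
for w in W[:3]: go(*pose(*w[:4],"cw",w[4]),.025)
m2=knobS(m+[.009,.0005],"b4"); st()
E
python3 -c "
import cv2
a=cv2.imread('pics/b4.png')[150:370,180:420];cv2.imwrite('pics/b4c.png',cv2.resize(a,None,fx=2.5,fy=2.5,interpolation=2))"
```

```text
knob px [336.2 235.7] 43 mill [ 0.6231 -0.0114]
(array([ 0.6231, -0.0114]), 34, 26, 6, 0.002) [ 14   0   7 101  71   3] [-0.3861  0.7769  2.0107  1.3482  0.3824 -0.6899]
(array([ 0.6281, -0.0111]), 34, 26, 6, 0) [ 8  5  5 96 65  1] [-0.3792  0.7781  1.9934  1.3144  0.3838 -0.6465]
(array([ 0.6321, -0.0109]), 34, 26.5, 6, 0) [ 5  7  6 94 62  1] [-0.3798  0.7812  1.9879  1.3267  0.3899 -0.6576]
(array([ 0.6361, -0.0107]), 35, 27, 5, 0) [ 4 10  6 91 60  1] [-0.3837  0.7845  1.9796  1.3176  0.4041 -0.6664]
0.057133912906636164 17.2667
  knob px [341.8 235.2] 43 mill [ 0.6324 -0.0107]
  t 18.76 tcp [0.5654 0.0076 0.029 ] F [ 0.5  0.9 -0.6]
```

View pics/b4c.png

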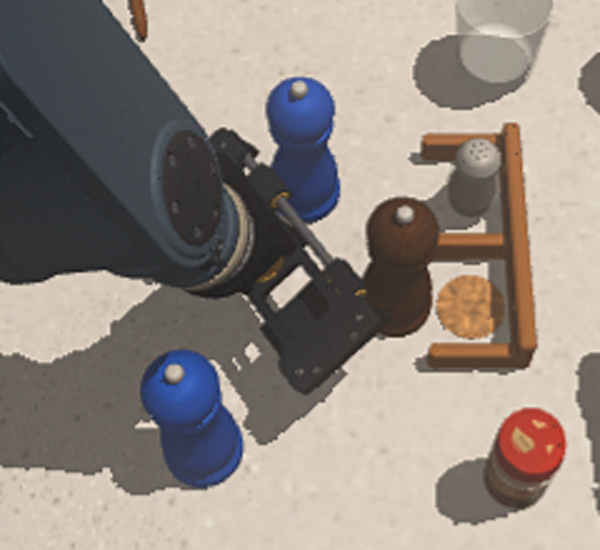

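```bash
python3 - <<'E'
from drv import *
m=np.array([.6324,-.0107])
W=[(m+[.006,-.0003],35,27,2,0)]
for w in W: print(chk2(*w[:4],"cw",w[4],CW)); go(*pose(*w[:4],"cw",w[4]),.025)
m=knobS(m+[.006,0],"c0"); st()
t0,ps0,a0=hand(m,35,27,2,"cw",0)
for w in (.026,.03,.036):
  for pd in (27,30,34):
    for ad in (27,29):
        t1,ps,a=hand(m,pd,ad,pd,w,.004)
        e=np.array([np.cos(np.radians(35)),np.sin(np.radians(35))])
        r=[]
        for f in (0,.33,.66,1):
            tt=(1-f)*(t0-.008*e)+f*(t1-.004*np.array([np.cos(ps),np.sin(ps)])); c,fo=full.evalhand(m,tt,(1-f)*ps0+f*ps,(1-f)*a0+f*a,w); r.append(np.r_[c,fo].round().astype(int))
        print(w,pd,ad,*r,'|',chk2(m,pd,ad,pd,w,.003,w),chk2(m,pd,ad,pd,w,0,w))
E
```

```text
[ 2 12  5 91 59  1]
  knob px [345.7 235. ] 42 mill [ 0.6387 -0.0106]
  t 19.19 tcp [0.5713 0.0088 0.029 ] F [-0.5  0.2  0.2]
0.026 27 27 [ 9  5 13 92 70 17] [ 5  3 15 77 60  9] [ 6  2 15 64 45  6] [13  3 14 51 31  7] | [10  8  9 48 28  3] [ 8 11  6 46 26  0]
0.026 27 29 [ 9  5 13 92 70 17] [ 6  1 16 78 60  9] [ 7 -4 17 65 45  6] [15 -5 17 53 31  7] | [11  0 12 50 28  3] [10  3  9 48 26  0]
0.026 30 27 [ 9  5 13 92 70 17] [ 7  3 15 76 60  8] [ 9  3 15 61 44  6] [18  4 14 46 29  7] | [14  9  9 44 26  3] [13 12  6 42 24  0]
0.026 30 29 [ 9  5 13 92 70 17] [ 8  2 15 76 60  8] [11 -3 16 62 44  6] [20 -4 17 48 29  7] | [16  1 12 45 26  3] [14  4  9 44 24  0]
0.026 34 27 [ 9  5 13 92 70 17] [ 9  4 14 75 59  7] [14  4 14 57 42  5] [25  4 14 40 26  7] | [21  9  9 39 23  3] [19 12  6 38 22  0]
0.026 34 29 [ 9  5 13 92 70 17] [10  3 15 75 59  7] [15 -2 16 58 42  5] [27 -3 17 42 26  7] | [23  2 12 40 23  3] [21  5  9 38 22  0]
0.03 27 27 [ 9  5 13 92 70 16] [ 5  3 15 77 58  8] [ 5  3 15 63 43  6] [12  4 13 50 29  7] | [ 9  9  8 47 26  3] [ 8 12  5 46 24  0]
0.03 27 29 [ 9  5 13 92 70 16] [ 6  2
[... 731 characters left out ...]
 46 22  2] [ 7 14  3 45 20  0]
0.036 27 29 [ 9  5 13 92 70 14] [ 5  2 15 77 55  6] [ 6 -2 15 63 40  4] [13 -2 13 51 26  7] | [10  3  8 48 22  2] [ 8  6  5 46 20  0]
0.036 30 27 [ 9  5 13 92 70 14] [ 6  4 14 76 54  6] [ 8  5 13 60 38  4] [16  7 11 45 23  7] | [13 12  6 42 20  2] [11 15  3 41 18  0]
0.036 30 29 [ 9  5 13 92 70 14] [ 7  3 14 76 54  6] [ 9 -1 14 61 38  4] [18 -1 13 46 23  7] | [14  4  8 44 20  2] [12  7  5 42 18  0]
0.036 34 27 [ 9  5 13 92 70 14] [ 8  5 13 74 54  5] [12  6 12 57 37  3] [22  7 11 39 21  7] | [19 12  6 38 18  2] [17 15  3 37 16  0]
0.036 34 29 [ 9  5 13 92 70 14] [ 9  4 14 74 54  5] [13  0 14 57 37  3] [25  0 13 40 21  7] | [21  5  8 38 18  2] [19  8  5 38 16  0]
```

```bash
python3 - <<'E'
from drv import *
m=np.array([.6387,-.0106]); w=.034
H=np.array([1,np.tan(np.radians(-2.7))])
e=np.array([np.cos(np.radians(35)),np.sin(np.radians(35))])
t0,ps0,a0=hand(m,35,27,2,"cw",0)
W=[(m,30,27,30,.008),(m,28,27,28,.003),(m+.004*H,28,27.5,-3,0),(m+.010*H,27,28.5,-3,0)]
for x in W: print(chk2(*x[:4],w,x[4],w),kin.solve_ik(*pose(*x[:4],w,x[4])))
set_gripper(w)
go(tcp(t0-.008*e,ps0,a0,TZc),quat(ps0,a0,True),.03)
go(*pose(*W[0][:4],w,W[0][4]),.03); knobS(m); st()
go(*pose(*W[1][:4],w,W[1][4]),.03); knobS(m,"d0"); st()
E
python3 -c "
import cv2
a=cv2.imread('pics/d0.png')[150:370,180:420];cv2.imwrite('pics/d0c.png',cv2.resize(a,None,fx=2.5,fy=2.5,interpolation=2))"
```

```text
[16  6 11 45 25  7] [-0.4324  0.7916  1.9135  1.2113  0.4074 -0.5122]
[10 10  6 45 23  2] [-0.4163  0.7916  1.914   1.2411  0.3869 -0.4944]
[ 9 16  4 41 17  0] [-0.4123  0.7956  1.9026  1.2468  0.3918 -0.4934]
[10 15  5 38 13  0] [-0.4113  0.8009  1.9017  1.3078  0.3916 -0.5351]
  knob px [345.5 235. ] 44 mill [ 0.6384 -0.0107]
  t 22.2 tcp [ 0.5954 -0.0354  0.0289] F [0.2 0.5 0.8]
  knob px [345.5 235. ] 44 mill [ 0.6384 -0.0107]
  t 22.57 tcp [ 0.599  -0.0314  0.0289] F [0.8 0.4 0.4]
```

View pics/d0c.png

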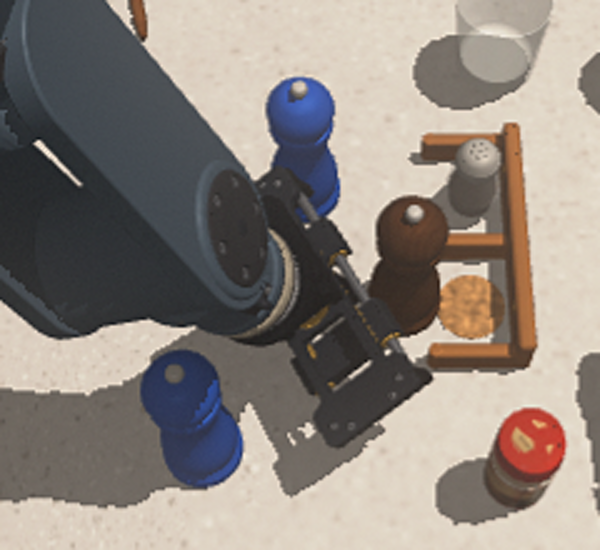

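```bash
python3 - <<'E'
from drv import *
m=np.array([.6385,-.0107]); w=.034
H=np.array([1,np.tan(np.radians(-2.7))])
W=[(m+.004*H,28,27.5,-3,0),(m+.009*H,26,28.5,-3,0),(m+.014*H,25,29.5,-3,0),(m+.020*H,23,30.5,-3,0)]
for x in W: print(chk2(*x[:4],w,x[4],w))
for x in W: go(*pose(*x[:4],w,x[4]),.025); k=knobS(x[0]); st()
knobS(k,"d1")
E
python3 -c "
import cv2
a=cv2.imread('pics/d1.png')[150:370,180:420];cv2.imwrite('pics/d1c.png',cv2.resize(a,None,fx=2.5,fy=2.5,interpolation=2))"
```

```text
[ 9 15  4 41 17  0]
[ 9 14  5 40 14  0]
[10 16  7 38 11  0]
[11 18  8 37  8  0]
  knob px [349.  234.9] 44 mill [ 0.6443 -0.0108]
  t 23.03 tcp [ 0.6055 -0.0307  0.0288] F [-0.8 -0.5  0.2]
  knob px [351.8 234.9] 44 mill [ 0.6488 -0.0108]
  t 23.4 tcp [ 0.6096 -0.0297  0.0287] F [-0.2 -0.5 -0.9]
  knob px [354.8 234.8] 43 mill [ 0.6538 -0.0109]
  t 23.78 tcp [ 0.614  -0.0294  0.0286] F [ 0.2  0.2 -0.2]
  knob px [358.4 234.7] 45 mill [ 0.6597 -0.011 ]
  t 24.2 tcp [ 0.6193 -0.0283  0.0284] F [-0.9 -0.3 -0.3]
  knob px [358.5 234.7] 46 mill [ 0.6598 -0.0108]
```

View pics/d1c.png

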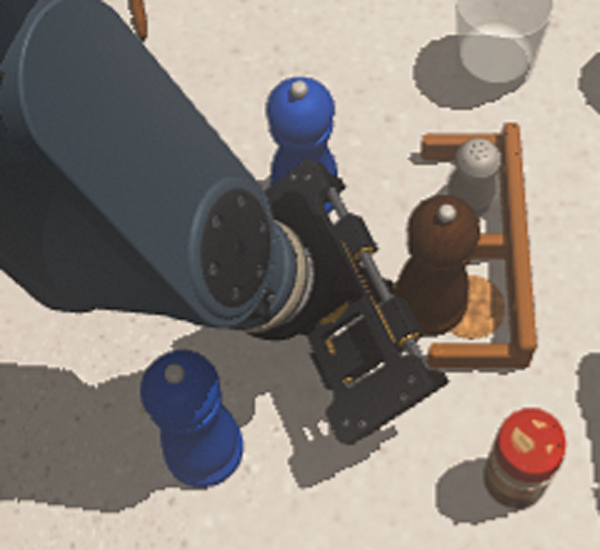

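```bash
python3 - <<'E'
from drv import *
w=.034; H=np.array([1,np.tan(np.radians(-2.7))])
m=np.array([.6585,-.0112])   # command reference (mill runs ~1.3 mm ahead)
for d in (.006,.012,.018,.024,.027):
    for pd in (22,19,16,13,10):
        print(d,pd,chk2(m+d*H,pd,32,-3,w,0,w),end=' ')
    print()
E
```

```text
0.006 22 [12 20 10 34  6  0] 0.006 19 [ 9 18 10 39  7  0] 0.006 16 [ 6 16 10 44  9  0] 0.006 13 [ 2 13 10 49 10  0] 0.006 10 [-2 14 10 54 12  0] 
0.012 22 [15 25 10 30  4  0] 0.012 19 [11 23 10 34  5  0] 0.012 16 [ 8 21 10 39  7  0] 0.012 13 [ 4 19 10 44  8  0] 0.012 10 [-1 18 10 49  9  0] 
0.018 22 [17 31 10 25  1  0] 0.018 19 [14 29 10 29  3  0] 0.018 16 [10 27 10 34  5  0] 0.018 13 [ 5 24 10 39  6  0] 0.018 10 [ 0 23 10 44  8  0] 
0.024 22 [20 36 10 21 -2  0] 0.024 19 [16 35 10 25  1  0] 0.024 16 [12 33 10 29  3  0] 0.024 13 [ 7 30 10 34  5  0] 0.024 10 [ 2 29 10 39  7  0] 
0.027 22 [21 39 10 19 -2  0] 0.027 19 [17 37 10 22  0  0] 0.027 16 [13 35 10 27  2  0] 0.027 13 [ 8 33 10 31  4  0] 0.027 10 [ 2 31 10 36  6  0]
```

```bash
python3 - <<'E'
from drv import *
w=.034; H=np.array([1,np.tan(np.radians(-2.7))]); m=np.array([.6585,-.0112])
for d,pd,ad in ((.006,20,31.5),(.012,17,32),(.017,15,32),(.021,14,32),(.0235,13.5,32),(.0255,13.5,32),(.027,13.5,32)):
    go(*pose(m+d*H,pd,ad,-3,w),.02); k=knobS(m+d*H); st()
    F=np.array(status.sense()["contact_force"])
    if F[0]<-4 or (k is not None and k[0]>.6868+.0005): break
knobS(k,"d2")
E
python3 -c "
import cv2
a=cv2.imread('pics/d2.png')[150:370,180:420];cv2.imwrite('pics/d2c.png',cv2.resize(a,None,fx=2.5,fy=2.5,interpolation=2))"
```

```text
knob px [362.1 234.7] 43 mill [ 0.6658 -0.0112]
  t 24.73 tcp [ 0.6243 -0.0262  0.0282] F [-0.6  0.1 -0.6]
  knob px [365.9 234.7] 43 mill [ 0.6721 -0.0115]
  t 25.2 tcp [ 0.6295 -0.0244  0.0282] F [0.9 0.4 0.3]
  knob px [368.9 235. ] 44 mill [ 0.677  -0.0123]
  t 25.63 tcp [ 0.6342 -0.0231  0.0282] F [-0.4  0.9 -0. ]
  knob px [371.  235.6] 43 mill [ 0.6803 -0.0134]
  t 26.02 tcp [ 0.638  -0.0225  0.0282] F [-0.7 -0.6  0.7]
  knob px [372.4 235.8] 44 mill [ 0.6825 -0.014 ]
  t 26.35 tcp [ 0.6404 -0.0223  0.0281] F [-0.3  0.5  0.2]
  knob px [373.6 236. ] 43 mill [ 0.6845 -0.0143]
  t 26.65 tcp [ 0.6424 -0.0224  0.0281] F [-0.2  0.5 -0.3]
  knob px [374.1 236.3] 43 mill [ 0.6854 -0.0148]
  t 26.95 tcp [ 0.6439 -0.0225  0.0281] F [-1.5 -0.1  0.3]
  knob px [374.1 236.3] 43 mill [ 0.6854 -0.0148]
```

View pics/d2c.png

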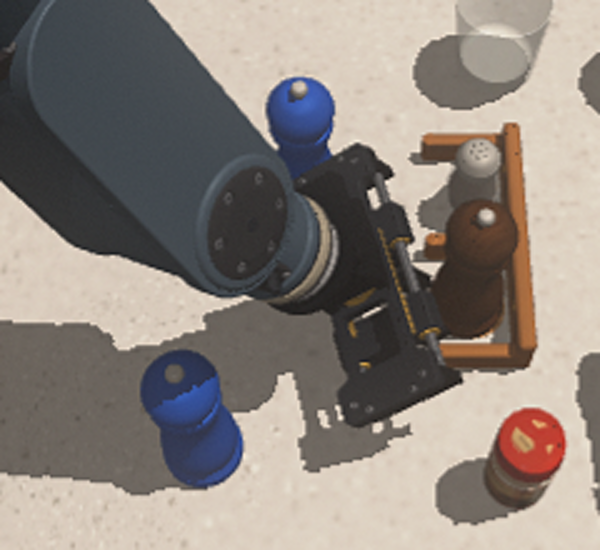

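```bash
python3 - <<'E'
from drv import *
w=.034; H=np.array([1,np.tan(np.radians(-2.7))]); m=np.array([.6585,-.0112])
k=(.6854,-.0148)
for d in (.028,.029):
    go(*pose(m+d*H,13.5,32,-3,w),.01); k=knobS(k); st()
    if status.sense()["contact_force"][0]<-5: break
# retreat straight back, then up
P=lambda b,tz=TZc: pose(m+.027*H,13.5,32,0,w,b,tz)
go(*P(.02),.04); k=knobS(k); st()
for b in (.02,.03): print(chk2(m+.027*H,13.5,32,0,w,b,w), chk2(m+.027*H,13.5,32,0,w,b,w,.08))
E
```

```text
knob px [374.8 236.6] 43 mill [ 0.6865 -0.0155]
  t 27.3 tcp [ 0.6448 -0.0225  0.0281] F [ 0.3 -0.  -0.5]
  knob px [375.2 236.9] 44 mill [ 0.687  -0.0161]
  t 27.6 tcp [ 0.6459 -0.0226  0.0281] F [-1.4  0.5 -0.1]
  knob px [375.2 236.9] 44 mill [ 0.687  -0.0161]
  t 28.35 tcp [ 0.6243 -0.0227  0.0283] F [ 0.5 -0.6 -0.3]
[ 4 14 29 47  8 16] [  4  55  44  97 200  19]
[ 1  5 39 55 15 25] [  2  45  54 102 200  28]
```

```bash
python3 - <<'E'
from drv import *
w=.034; H=np.array([1,np.tan(np.radians(-2.7))]); m=np.array([.6585,-.0112])
go(*pose(m+.027*H,13.5,32,0,w,.021,.26),.10); st()
arm.movej([-1.496,0.527,1.433,0,1.181,-0.178]); st()
k=knob((.687,-.016),"end"); print(k)
E
python3 -c "
import cv2,numpy as np
a=cv2.imread('pics/end_scene.png')[110:370,230:470];b=cv2.convertScaleAbs(cv2.imread('pics/end_top.png')[80:330,140:480],alpha=1.5)
a=cv2.resize(a,(369,400),interpolation=2);b=cv2.resize(b,(430,316),interpolation=2);b=np.vstack([b,np.zeros((84,430,3),np.uint8)])
cv2.imwrite('pics/endc.png',np.hstack([a,b]))"
```

```text
t 30.98 tcp [ 0.6226 -0.0224  0.2756] F [ 0.8 -0.  -1.4]
  t 33.62 tcp [ 0.1576 -0.6045  0.2418] F [-0.9 -0.7 -0.2]
   scene [375.4 236.4] 35 [ 0.6862 -0.0167]
   top [314.4 156. ] 45 [ 0.6888 -0.0142]
[ 0.6875 -0.0155]
```

View pics/endc.png

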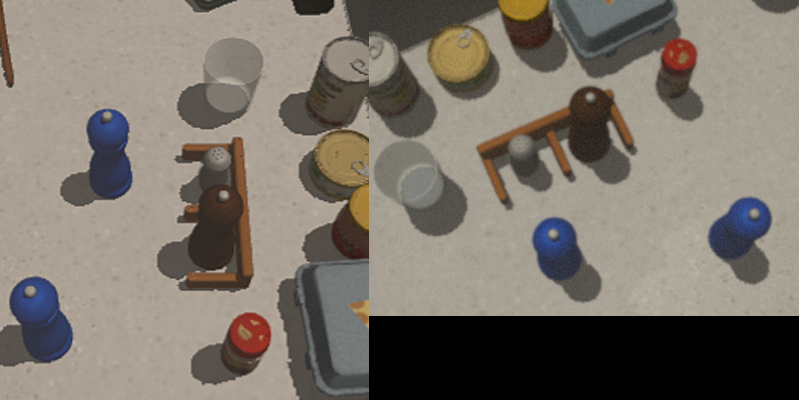

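```bash
python3 - <<'E'
import cv2,numpy as np
a=cv2.imread("pics/scene0.png").astype(int);b=cv2.imread("pics/end_scene.png").astype(int)
d=abs(a-b).max(2)
for n,(x0,y0,x1,y1) in dict(jar=(370,308,412,356),glass=(355,130,405,190),salt_top=(360,203,384,222),blueL=(285,178,320,240),blueR=(234,288,280,345)).items(): print(n,(d[y0:y1,x0:x1]>40).sum(),d[y0:y1,x0:x1].mean().round(1))
from cell import job
job.sign_off()
E
```

```text
jar 0 1.8
glass 0 1.5
salt_top 1 3.7
blueL 0 1.8
blueR 150 7.5
the job is handed in; nothing more can be done
```

The pepper mill is standing in the bay with the cork disc, against the back rail, and the job is handed in. No verdict was reported.

**What I did:** I pushed it at about 2 cm height with tilted fingertips. The gripper body is 190 mm wide and had to pass between the two blue mills. So I pushed first with the right finger, turning the hand as the mill advanced, and finished with both fingers behind the foot. I then drew back, lifted clear and returned to the start pose at about t = 34 s.

**Last checks:**
- **Mill position:** averaged over both cameras, the mill's knob put it at (0.6875, -0.0155), against the cork centre at (0.6868, -0.0130). That is about 1 mm deeper and 2–3 mm to the right, within tolerance. The two cameras disagree by about 2.5 mm, which fits the stated calibration error.
- **Mill upright:** it looks upright in both views. I judged that by eye and did not measure the angle.
- **Jar, glass and salt shaker:** the before/after picture shows no real change at any of the three (1 changed pixel at the salt shaker's top).
- **Blue mills:** the left one shows no change. Around the right one 150 pixels changed. That patch also takes in where the brown mill's foot and shadow had been, and the blue knob is still at the same pixel within about 1 px, so I take it as unmoved.
- **Rail contact:** the force rise at the rail was only about 1.5 N, close to the noise, so "home" rests mainly on the camera measurement.

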